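# Press a batch of magnet badges

### The arm

A 6-joint arm with a two-finger parallel gripper is mounted at the origin on a cart in front of the work surface, level with it; the furniture and walls round the work are solid. World frame = base frame: x ahead of the robot, y to its left, z up, the work surface at z = 0. Lengths are in mm, angles in degrees, forces in N, time in s.
With the tool pointing down it reaches from about 300 to 850 mm from the base axis. Payload 4.2 kg.
Tool frame: the origin (TCP) lies on the centre line of the jaws, within the pads' length; the fingertips stand 14 mm ahead of it and the grasp point (between the pads) lies 5 mm behind it (env.finger_overhang is the z of the fingertips in the tool frame, in mm); z points along the fingers, y is the line along which they close (so a half turn about z gives the same grasp; the last joint's range is limited). The gripper opens to 91 mm and grips with 3 to 60 N. Pads are 32 mm wide; open, the fingers measure 118 mm over their backs; the gripper's body (76 mm by 178 mm) begins 60 mm behind the grasp point.
Start: joints at [72.307, 18.312, 89.639, -0, 72.044, -1.146], TCP at [163.764, 551.204, 202.076] pointing down, gripper open.
Joint ranges: [-177.97, 177.97], [-48.28, 115.42], [12.27, 149.76], [-77.06, 257.06], [2.81, 150.46], [-146.56, 146.56]. Speed limits (degrees/s): [147.25, 147.25, 180, 180, 180, 180].

### API

Orientations are given as [roll, pitch, yaw] about the fixed x, y, z axes, in that order (R = Rz(yaw) Ry(pitch) Rx(roll)).
In Python, from workcell import sensors, viewer, env gives the robot as it stands. The module is installed in compiled form; this text tells all that it offers.
- The arm moves only by the tool step_arm, never from a script. Its argument "plan" is one flat list of numbers, 6 for each row, row after row: the shift along the tool's x, y, z in cm, then the turn, a rotation vector about the tool's x, y, z in rad. In form: [x, y, z, wx, wy, wz, x, y, z, wx, wy, wz, ...]. A call has 1 to 5 rows; each row shifts and turns the commanded pose from where the row before left it, along the tool's axes as they then stand; what a row does not reach is not made up. A row lasts 1/12 s, in which the tool goes at most 41.7 mm and 7.16 degrees, less where a joint would pass 70% of its speed; a pose out of reach is approached as far as the arm can. A call is refused whole if a number of a shift passes 4.17 or a number of a turn 0.125, either way. A call with a gripper value outside its range is refused whole. "hand" is the finger opening in cm, from 0 to 9.12, set as the call begins (left out, the last holds). The fingers move at their own pace and stop on an object; "newtons" is the grip in N (left out, the last holds). Time passes only in rows, so rows that do not move let the fingers close. It gives the time, the measured TCP pose, the force, the opening and the grip force at its end, in the units of the state.
- sensors.state(): the state, without advancing time (a new reading comes with each control period).
- viewer.grab_frame(name): name is "scene" or "top"; returns a dict with "img" (480x640x3 uint8, red, green, blue), "fx", "fy", "cx", "cy" (pixels), "position" and "attitude" of the camera in the world. Camera axes: x right, y down, z forward; pixel columns grow to the right and rows downward; lengths in mm; the calibration is good to about 2 mm. A picture is of the moment at which its call begins. There is no depth.
- env.job_done(): hands the job in; it is judged then, once.
Trained networks look in a picture, given as the dict that the camera call returned (one of the last four; its "shot" number tells which), for a name from the list of things; names that differ only in an ending like _2 or _b are one class to them, and where a whole thing is asked for, a point or a joint stands for the part that bears it (a point fixed in the world has none). Each returns a list of dicts, best first, with "score" (0 to 1); they miss things now and then, are a little off and sometimes report something else, mostly with a low value. They report only what shows in the picture. A call takes as long as a camera call. They do not tell look-alikes from the thing itself.
- viewer.boxes_of(name, picture): "location" ([column, row] in pixels, amid what is visible of it).
- viewer.pinpoint(name, picture): "location" ([column, row] in pixels: a listed point, or the origin of a listed thing).
The state is a dict: "time_s": time; "qpos": joint angles; "qvel": joint speeds; "effort": joint torques, N m; "ee_pos": TCP position; "ee_rot": TCP orientation; "force": force on the tool from outside, world axes, zero at the start; "torque": the same for the moment, N m; "gripper_width": finger opening in mm; "gripper_force": force on a finger pad.
Only numpy, scipy, OpenCV 4.12 (cv2) and the standard library are available. Lean on these libraries where they do the work, as an engineer would, in place of code of your own. Each camera call takes 0.05 s, during which the arm holds its last target. There are 200 camera calls.

### The job

The badge press was last set for a thicker kind: turn the slim depth ring until its white line meets the red mark, without gripping or leaning on the fixed collars above and below it. Then press every badge on the felt pad, one at a time: lay it back-up in the die, swing the lever right down to its stop so the white back goes in flush (never push the backs in with the fingers), and let the lever return. Finish with all badges lying flat side by side in the wooden tray and the lever standing open, and leave the other things on the desk where they are.

Things in the scene. Friction and masses are not known exactly. Their poses are not given: they have to be found in the camera images.
- press: hand-lever badge press, fixed to the desk. Dark steel base 235 mm deep x 124 mm wide, its top 14 mm above the desk. Origin on the desk under the die axis; -x of its frame points to the front (where the lever comes down), +x to the hinge at the rear, z up
- die_seat (a point): centre of the top of the brass die bed, where a badge lies: disc 55 mm in diameter inside the upper collar (bore 57 mm, so a badge has 1.5 mm of play all round). Rises 3.5 mm per radian of the depth ring; with the ring at its mark it is 41 mm above the desk, 4 mm below the collar's rim
- upper_collar: fixed steel collar round the die, 62 mm outside diameter, from 32 to 45 mm above the desk (rim), red line on its side and rim facing the front (-x of the press). Same origin and axes as the press
- lower_collar: fixed steel collar under the depth ring, 62 mm outside diameter, 14 to 22 mm above the desk. Same origin and axes as the press
- depth_ring (a joint): slim black knurled ring between the fixed collars, on the die's axis: 68 mm diameter, 23 to 32 mm above the desk, standing out 3 mm beyond both collars. Angle in rad, 0 when its white line is under the red line, positive anticlockwise from above, range -1.4 to 0.25; stays where left, takes 0.35 N m to turn. Starts 0.55 to 1.15 rad on the negative side, with the die too low
- lever (a joint): blue lever hinged at the rear: 0 open (arm 15 deg back past upright), grows as it swings forward and down over the die, 1.83 rad at its stop. Sprung and damped: returns to 0 by itself when let go. 3 to 7 N at the bar swings it, about 20 N over the last millimetres when pressing a badge. Its 44 mm steel foot, 90 mm from the hinge, is 53 mm above the desk at the stop
- lever_hinge (a point): hinge axis of the lever: 90 mm behind the die axis, 60 mm above the desk, axis along y of the press
- lever_bar (a point): middle of the lever's crossbar: black round bar 16 mm thick, 120 mm long along y of the press, 163 mm from the hinge axis; open, it is 207 mm above the desk and 160 mm behind the die axis; at the stop 90 mm above the desk and 70 mm in front of the die axis. The 16 mm arm joins it in the middle: 40 mm of free bar on each side
- supply_pad: grey felt pad 280 x 135 x 4 mm, fixed, long side along its x; the unpressed badges start on it. Origin under its centre
- out_tray: dark wooden tray with cork floor for the finished badges, 290 x 140 mm, fixed, long side along its x, walls 4 mm thick and 12 mm high, floor 5 mm above the desk. Origin under its centre
- badge1: magnet badge with a red shell, lying face down: disc 54 mm in diameter, shell 12 mm high, about 80 g. Origin at the centre of its underside, z up through the back. May be absent
- badge1_back (a joint): how far the white back (49 mm diameter, on top) of the red badge is pressed into its shell, m: 0 unpressed (stands 5 mm proud of the shell), 0.005 flush; it takes 22 N to move and stays where it is pushed (at most 0.0062)
- badge2: magnet badge with a green shell, lying face down: disc 54 mm in diameter, shell 12 mm high, about 80 g. Origin at the centre of its underside, z up through the back. May be absent
- badge2_back (a joint): how far the white back (49 mm diameter, on top) of the green badge is pressed into its shell, m: 0 unpressed (stands 5 mm proud of the shell), 0.005 flush; it takes 22 N to move and stays where it is pushed (at most 0.0062)
- badge3: magnet badge with a yellow shell, lying face down: disc 54 mm in diameter, shell 12 mm high, about 80 g. Origin at the centre of its underside, z up through the back. May be absent
- badge3_back (a joint): how far the white back (49 mm diameter, on top) of the yellow badge is pressed into its shell, m: 0 unpressed (stands 5 mm proud of the shell), 0.005 flush; it takes 22 N to move and stays where it is pushed (at most 0.0062)
- badge4: magnet badge with a blue shell, lying face down: disc 54 mm in diameter, shell 12 mm high, about 80 g. Origin at the centre of its underside, z up through the back. May be absent
- badge4_back (a joint): how far the white back (49 mm diameter, on top) of the blue badge is pressed into its shell, m: 0 unpressed (stands 5 mm proud of the shell), 0.005 flush; it takes 22 N to move and stays where it is pushed (at most 0.0062)
- mug: white mug, 62 x 89 x 52 mm; a bystander, to be left where it is
- mouse: black mouse, 104 x 60 x 36 mm; a bystander, to be left where it is
- sticky_block: block of sticky notes, 76 x 77 x 18 mm; a bystander, to be left where it is
- calculator: calculator, 135 x 78 x 16 mm; a bystander, to be left where it is
- tape_measure: beige tape measure, 32 x 63 x 54 mm; a bystander, to be left where it is
Mind the look-alikes: they are no part of the job. What is shaped like the badge2 but purple is not meant.

How it is judged (in metres and radians):
On the way, in this order (a step that is already met when the one before it is completed fails the run):
1. the depth ring is set to the red mark (value of joint depth_ring between -0.12 and 0.12 rad), for 0.2 s.
2. with a badge in the die, the lever is swung down to its stop (all of step 1 and value of joint lever above 1.8 rad and horizontal distance between any of badge1, badge2, badge3, badge4 and die_seat below 0.004 m), for 0.1 s.
3. the lever has returned to open (value of joint lever below 0.15 rad), for 0.2 s.
At the end, for the whole second after the job is handed in: the ring stands within 0.12 rad of the mark, the lever within 0.15 rad of open, and every badge present has its back pressed in at least 4.0 mm (within 1 mm of flush) and lies flat on the tray's floor, side by side within the walls, at rest (all of step 1 and value of joint lever below 0.15 rad and value of joint each of badge1_back, badge2_back, badge3_back, badge4_back above 0.004 m and x of badge1 in the frame of out_tray between -0.125 and 0.125 m and y of badge1 in the frame of out_tray between -0.05 and 0.05 m and z of badge1 in the frame of out_tray between 0.002 and 0.009 m and angle between each of badge1, badge2, badge3, badge4's own z axis and vertical below 0.12 rad and linear speed of each of badge1, badge2, badge3, badge4 below 0.02 m/s and x of badge2 in the frame of out_tray between -0.125 and 0.125 m and y of badge2 in the frame of out_tray between -0.05 and 0.05 m and z of badge2 in the frame of out_tray between 0.002 and 0.009 m and x of badge3 in the frame of out_tray between -0.125 and 0.125 m and y of badge3 in the frame of out_tray between -0.05 and 0.05 m and z of badge3 in the frame of out_tray between 0.002 and 0.009 m and x of badge4 in the frame of out_tray between -0.125 and 0.125 m and y of badge4 in the frame of out_tray between -0.05 and 0.05 m and z of badge4 in the frame of out_tray between 0.002 and 0.009 m); the robot touches nothing.
It fails at once if the fingers grip or lean hard on a fixed collar next to the depth ring (over 12 N) (contact force between the fingers and upper_collar above 12 N or contact force between the fingers and lower_collar above 12 N).
It fails at once if a badge back is pushed in with the fingers instead of the press (over 12 N) (contact force between the fingers and badge1_back above 12 N or contact force between the fingers and badge2_back above 12 N or contact force between the fingers and badge3_back above 12 N or contact force between the fingers and badge4_back above 12 N).
It fails at once if a bystander is moved more than 3 cm (distance of any of mug, mouse, sticky_block, calculator, tape_measure from where it was at the start of the episode above 0.03 m).
Of badge1, badge2, badge3, badge4 only 2 to 3 are there at a start; the rules pass over those that are not, and their reading is None.
At some moment in a run one of badge1, badge2, badge3, badge4 may be knocked a few centimetres aside while the robot is not near it.
Once in a run the grip may slacken for a moment while it holds something.
It also fails if it takes over 210 s, if anything falls off the work surface, if the arm or the gripper's body presses on something with over 40 N, if the wrist force passes 120 N, or if a joint passes its speed limit or range.

## Working session

There is one attempt and no reset: what is moved stays moved. The work goes in short steps, Python scripts to look and compute and a tool call to move; the robot and the scene stay as the last step left them, time stands still between calls to the robot, and variables do not carry over. Pictures are saved under pics/ and viewed, at most 14 in all, crops included, and the job is handed in when it is done.

Besides the shell and the picture viewer there is one more tool, called after "Request:" as name(argument=value, ...), one argument or row to a line, values as JSON. step_arm: Moves the arm, as the interface text tells. Its arguments: {"type":"object","properties":{"plan":{"type":"array","items":{"type":"number"}},"hand":{"type":"number"},"newtons":{"type":"number"}},"required":["plan"]}

```bash
mkdir -p pics
cat > h.py <<'E'
import numpy as np, cv2
from scipy.spatial.transform import Rotation as R
from workcell import sensors, viewer, env
def att(f):
    a=np.array(f["attitude"],float)
    if a.shape==(3,3): return a
    return R.from_euler('xyz',a,degrees=True).as_matrix()
def ray(f,uv,z):
    d=att(f)@np.array([(uv[0]-f["cx"])/f["fx"],(uv[1]-f["cy"])/f["fy"],1.])
    p=np.array(f["position"],float); return p+d*(z-p[2])/d[2]
def proj(f,P):
    c=att(f).T@(np.array(P,float)-np.array(f["position"],float))
    return [f["fx"]*c[0]/c[2]+f["cx"],f["fy"]*c[1]/c[2]+f["cy"]]
def save(f,n): cv2.imwrite("pics/"+n,cv2.cvtColor(f["img"],cv2.COLOR_RGB2BGR))
def crop(f,n,x0,y0,x1,y1,k=4): cv2.imwrite("pics/"+n,cv2.resize(cv2.cvtColor(f["img"][y0:y1,x0:x1],cv2.COLOR_RGB2BGR),None,fx=k,fy=k,interpolation=cv2.INTER_CUBIC))
E
python3 - <<'E'
from h import *
for n in ("top","scene"):
    f=viewer.grab_frame(n); save(f,n+"0.png"); print(n,{k:v for k,v in f.items() if k!="img"})
    for t in ["press","die_seat","lever_hinge","lever_bar","supply_pad","out_tray","badge1","badge2","badge3","badge4","mug","mouse","sticky_block","calculator","tape_measure"]:
        r=viewer.pinpoint(t,f)[:3]
        print(t,[(np.round(a["location"]).tolist(),round(a["score"],2),np.round(ray(f,a["location"],{"die_seat":38,"lever_hinge":60,"lever_bar":207}.get(t,4 if "badge" in t else 0))[:2]).tolist()) for a in r])
print(sensors.state()); print(env.finger_overhang)
E
```

```text
top {'fx': 459.426276771357, 'fy': 459.426276771357, 'cx': 317.4165895629554, 'cy': 242.13007784467553, 'position': array([ 263.15515735,   16.27454488, 1255.76214181]), 'attitude': array([-165.65897213,   -0.39606868,  -90.18701039]), 'shot': 1}
press [([324.0, 270.0], 0.82, [505.0, -13.0])]
die_seat [([154.0, 287.0], 0.44, [451.0, 444.0])]
lever_hinge [([321.0, 233.0], 0.95, [595.0, -2.0])]
lever_bar [([320.0, 186.0], 0.85, [673.0, 0.0]), ([237.0, 272.0], 0.48, [459.0, 194.0])]
supply_pad [([238.0, 267.0], 0.56, [514.0, 226.0]), ([486.0, 272.0], 0.39, [497.0, -463.0])]
out_tray [([403.0, 270.0], 0.97, [504.0, -232.0])]
badge1 [([237.0, 275.0], 0.73, [489.0, 229.0]), ([154.0, 289.0], 0.73, [451.0, 452.0]), ([234.0, 300.0], 0.72, [420.0, 233.0])]
badge2 [([237.0, 275.0], 0.73, [489.0, 229.0]), ([154.0, 289.0], 0.73, [451.0, 452.0]), ([234.0, 300.0], 0.72, [420.0, 233.0])]
badge3 [([237.0, 275.0], 0.73, [489.0, 229.0]), ([154.0, 289.0], 0.73, [451.0, 452.0]), ([234.0, 300.0], 0.72, [420.0, 233.0])]
badge4 [([237.0, 275.0], 0.73, [489.0, 229.0]), ([154.0, 289.0], 0.73, [451.0, 452.0]),
[... 1867 characters left out ...]
 0.4, [487.0, 218.0])]
{'time_s': 1.6, 'qpos': array([ 7.23090430e+01,  1.83124011e+01,  8.96386511e+01,  9.07787197e-04,
        7.20430566e+01, -1.14451542e+00]), 'qvel': array([ 0.03382056, -0.03609487, -0.0905191 , -0.00801236, -0.05820566,
        0.05150516]), 'effort': array([-5.09493329e-04, -4.12354159e+01, -2.32226443e+01,  7.26950867e-02,
        3.77160427e-02, -2.03741928e-05]), 'ee_pos': array([163.74461077, 551.22018486, 202.07326666]), 'ee_rot': array([ 1.79994093e+02, -7.45752671e-04,  1.63453279e+02]), 'force': array([ 0.12115101,  0.62024278, -0.52669633]), 'torque': array([0.00213152, 0.03394328, 0.04398769]), 'gripper_force': 0.0, 'gripper_width': 91.24091614251913}
14.0
```

View pics/top0.png

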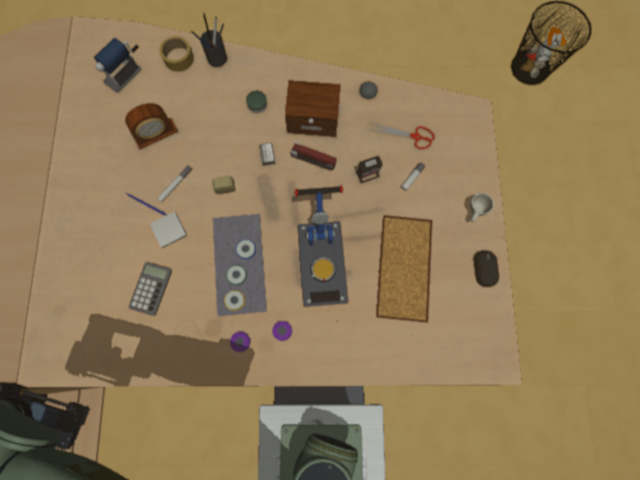

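Run:
```python
from h import *
t=cv2.imread("pics/top0.png"); s=cv2.imread("pics/scene0.png")
a=cv2.resize(t[215:340,180:380],(800,500),interpolation=cv2.INTER_CUBIC)
b=cv2.resize(s[200:325,200:400],(800,500),interpolation=cv2.INTER_CUBIC)
cv2.imwrite("pics/ca.png",a);cv2.imwrite("pics/cb.png",b)
```

```text
(no output)
```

View pics/ca.png

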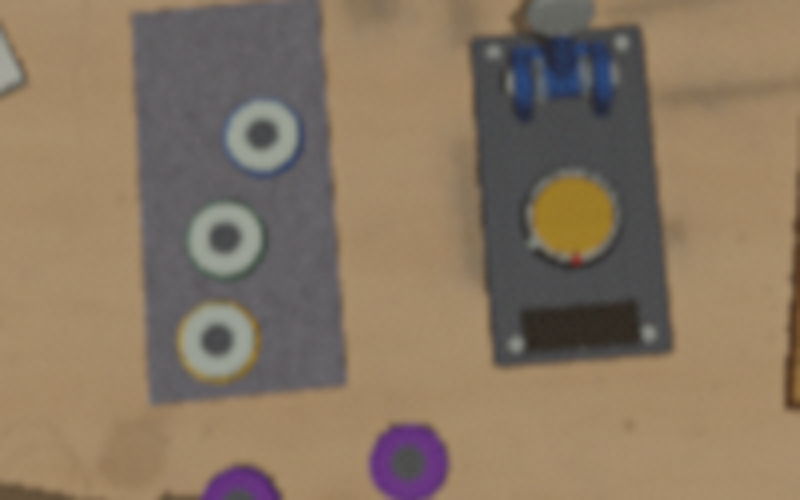

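View pics/cb.png

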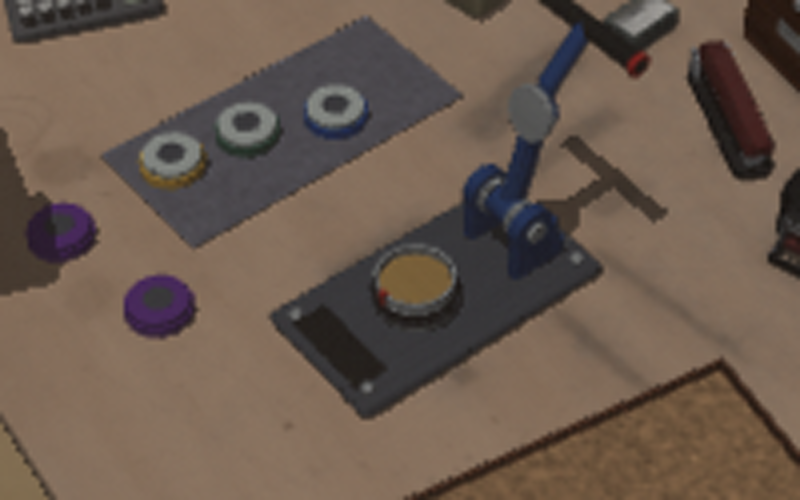

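The press stands at about (322,268) in the top view, with brass die, red line at (324,280) and the ring's white line at about (313,276), so the ring is roughly −1 rad off. The tray is at (404,269).

Candidates for badges:
- On the felt: blue (246,248), green (236,275) and yellow (234,300). These are chosen; they have coloured shells and white backs, as the close crop shows.
- On the desk: purple discs at (241,341) and (282,330). These are look-alikes and not meant.

Next I refine the positions.

```bash
cat >> h.py <<'E'
def ortho(f,z,x0,x1,y0,y1,s=2.):
    """image with col=(x-x0)*s,row=(y-y0)*s of plane z"""
    W=np.float32([[x0,y0],[x1,y0],[x1,y1],[x0,y1]])
    src=np.float32([proj(f,[*w,z]) for w in W]); dst=(W-[x0,y0])*s
    return cv2.warpPerspective(f["img"],cv2.getPerspectiveTransform(src,dst.astype(np.float32)),(int((x1-x0)*s),int((y1-y0)*s)),flags=cv2.INTER_CUBIC)
def blobs(mask,x0,y0,s=2.,amin=200):
    m=cv2.morphologyEx(mask.astype(np.uint8),cv2.MORPH_OPEN,np.ones((3,3),np.uint8))
    out=[]
    for c in cv2.findContours(m,cv2.RETR_EXTERNAL,cv2.CHAIN_APPROX_NONE)[0]:
        if cv2.contourArea(c)>amin:
            r=cv2.minAreaRect(c); (cx,cy),rad=cv2.minEnclosingCircle(cv2.convexHull(c)); M=cv2.moments(cv2.convexHull(c))
            out.append(dict(cen=np.round([M['m10']/M['m00']/s+x0,M['m01']/M['m00']/s+y0],1),rect=(np.round([r[0][0]/s+x0,r[0][1]/s+y0],1),np.round(np.array(r[1])/s,1),round(r[2],1)),area=round(M['m00']/s/s)))
    return sorted(out,key=lambda b:-b['area'])
def show(t,b):
    for x in b: print(t,x['cen'],*x['rect'],x['area'])
def badges(f,z=21.,reg=(340,640,140,310)):
    o=ortho(f,z,*reg); h=cv2.cvtColor(o,cv2.COLOR_RGB2HSV)
    m=(h[...,1]<75)&(h[...,2]>120); return blobs(m,reg[0],reg[2],amin=800)
def brass(f,z=37.5,reg=(430,570,-80,60)):
    o=ortho(f,z,*reg); h=cv2.cvtColor(o,cv2.COLOR_RGB2HSV)
    return blobs((h[...,0]>14)&(h[...,0]<32)&(h[...,1]>130),reg[0],reg[2],amin=800)
E
python3 - <<'E'
from h import *
for n in ("top","scene"):
    f=viewer.grab_frame(n)
    show(n+" badge",badges(f)); show(n+" brass",brass(f))
    reg=(360,640,-110,90); o=ortho(f,14,*reg); h=cv2.cvtColor(o,cv2.COLOR_RGB2HSV); show(n+" base",blobs((h[...,2]<95)&(h[...,1]<90),reg[0],reg[2],amin=20000))
    reg=(330,680,-340,-120); o=ortho(f,12,*reg); h=cv2.cvtColor(o,cv2.COLOR_RGB2HSV); show(n+" tray",blobs((h[...,2]<95),reg[0],reg[2],amin=20000))
    # ring: polar around die
    cv2.imwrite(f"pics/o_{n}.png",cv2.cvtColor(ortho(f,32,455,555,-55,35,5),cv2.COLOR_RGB2BGR))
    o=ortho(f,14,340,640,-110,320,1)
    for p in [(505,-8),(400,-8),(480,225),(488,200)]: print(p,o[p[1]+110,p[0]-340])
a=cv2.imread("pics/o_top.png");b=cv2.imread("pics/o_scene.png")
cv2.imwrite("pics/oo.png",cv2.resize(np.hstack([a,b]),(800,360)))
E
```

```text
top badge [561.8 207.2] [561.5 207. ] [50.2 50.9] 45.0 2018
top badge [420.7 231.5] [420.2 231. ] [48.  50.5] 90.0 1952
top badge [489.1 229.6] [488.9 229.5] [50. 49.] 76.0 1940
top brass [501.4  -7.6] [501.6  -7.6] [51.6 52. ] 45.0 2126
top base [523.1  -4.6] [524.4  -4.5] [234.4 122.7] 4.7 28065
(505, -8) [151 121  43]
(400, -8) [163 136 100]
(480, 225) [130 134 125]
(488, 200) [87 85 86]
scene badge [562.9 206. ] [563.  205.6] [43.5 45.9] 55.3 1598
scene badge [490.4 228.5] [490.4 228.4] [44.8 44.9] 3.6 1592
scene badge [421.1 231.5] [421.3 231.4] [43.8 43.8] 26.6 1586
scene brass [503.3  -5.1] [503.4  -5.5] [45.1 47.3] 19.3 1677
scene base [524.8  -5. ] [ 5.233e+02 -3.000e-01] [243.1 153. ] 4.4 33504
scene tray [ 509.8 -237.5] [ 509.8 -237.6] [147.6 295. ] 84.1 43308
(505, -8) [118  95  59]
(400, -8) [137 113  95]
(480, 225) [134 137 132]
(488, 200) [37 42 36]
```

View pics/oo.png

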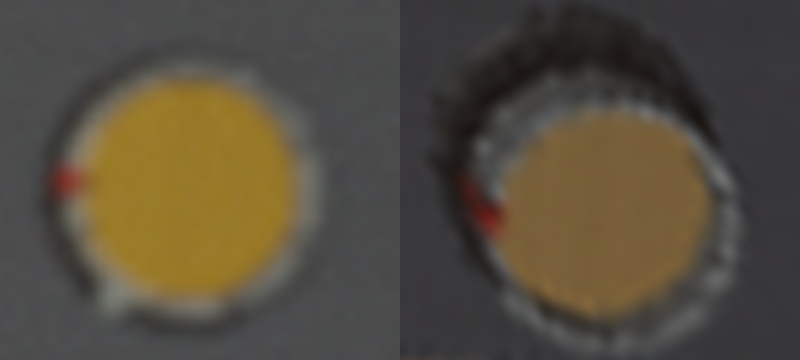

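Request:
step_arm(
  plan=[0, 0, 0, 0, 0, 0.085, 0, 0, 0, 0, 0, 0.085, -2.75, -1.76, 0, 0, 0, 0, -2.75, -1.76, 0, 0, 0, 0, -2.75, -1.76, 0, 0, 0, 0],
)

```text
time_s: 2.12
ee_pos: [214.6, 466.5, 201.8]
ee_rot: [-180.0, 0.0, 153.8]
force: [1.3, 0.6, 0.3]
gripper_width: 91.1
gripper_force: 0.0
```

Request:
step_arm(
  plan=[-2.75, -1.76, 0, 0, 0, 0, -2.75, -1.76, 0, 0, 0, 0, -2.75, -1.76, 0, 0, 0, 0, -2.75, -1.76, 0, 0, 0, 0, -2.75, -1.76, 0, 0, 0, 0],
)

```text
time_s: 2.53
ee_pos: [299.2, 326.1, 202.3]
ee_rot: [180.0, 0.0, 153.7]
force: [0.3, 0.1, 0.3]
gripper_width: 91.0
gripper_force: 0.0
```

Request:
step_arm(
  plan=[-2.75, -1.76, 0, 0, 0, 0, -2.75, -1.76, 0, 0, 0, 0, -2.75, -1.76, 0, 0, 0, 0, -2.75, -1.76, 0, 0, 0, 0, -2.75, -1.76, 0, 0, 0, 0],
)

```text
time_s: 2.95
ee_pos: [383.6, 186.3, 202.3]
ee_rot: [180.0, 0.0, 153.7]
force: [1.0, 0.6, -0.3]
gripper_width: 91.1
gripper_force: 0.0
```

Request:
step_arm(
  plan=[-2.75, -1.76, 0, 0, 0, 0, -2.75, -1.76, 0, 0, 0, 0, -2.75, -1.76, 0, 0, 0, 0, -2.75, -1.76, 0, 0, 0, 0, -2.75, -1.76, 0, 0, 0, 0],
)

```text
time_s: 3.37
ee_pos: [467.9, 46.4, 202.3]
ee_rot: [180.0, 0.0, 153.7]
force: [-0.0, 0.3, -0.1]
gripper_width: 91.3
gripper_force: 0.0
```

Request:
step_arm(
  plan=[-2.75, -1.76, 0, 0, 0, 0, -2.75, -1.76, 0, 0, 0, 0, 0, 0, 0, 0, 0, 0],
)

```text
time_s: 3.62
ee_pos: [503.9, -12.3, 202.0]
ee_rot: [-179.9, 0.2, 153.5]
force: [0.0, -0.3, 0.8]
gripper_width: 91.2
gripper_force: 0.0
```

Request:
step_arm(
  plan=[0.43, 0.27, 2, 0, 0, 0, 0, 0, 4, 0, 0, 0, 0, 0, 4, 0, 0, 0, 0, 0, 2.6, 0, 0, 0, 0, 0, 0, 0, 0, 0],
)

```text
time_s: 4.03
ee_pos: [493.6, -3.1, 71.3]
ee_rot: [-179.7, -0.6, 153.7]
force: [-1.5, 0.1, -0.6]
gripper_width: 91.0
gripper_force: 0.0
```

Request:
step_arm(
  plan=[0, 0, 1, 0, 0, 0, 0, 0, 1, 0, 0, 0, 0, 0, 1, 0, 0, 0, 0, 0, 1, 0, 0, 0, 0, 0, 0, 0, 0, 0],
)

```text
time_s: 4.45
ee_pos: [497.4, -3.5, 34.8]
ee_rot: [-180.0, -0.1, 153.7]
force: [0.7, -0.5, -0.8]
gripper_width: 90.8
gripper_force: 0.0
```

Request:
step_arm(
  plan=[0, 0, 0, 0, 0, 0, 0, 0, 0, 0, 0, 0, 0, 0, 0, 0, 0, 0],
  hand=7.1,
  newtons=5,
)

```text
time_s: 4.7
ee_pos: [498.9, -3.7, 36.6]
ee_rot: [180.0, 0.1, 153.7]
force: [-0.6, 0.0, -1.0]
gripper_width: 74.2
gripper_force: 0.0
```

Request:
step_arm(
  plan=[0, 0, 0, 0, 0, 0, 0, 0, 0, 0, 0, 0, 0, 0, 0, 0, 0, 0, 0, 0, 0, 0, 0, 0],
  hand=6.5,
  newtons=8,
)

```text
time_s: 5.03
ee_pos: [498.4, -3.6, 36.2]
ee_rot: [180.0, 0.0, 153.7]
force: [-0.2, 0.2, -0.5]
gripper_width: 65.2
gripper_force: 0.0
```

Request:
step_arm(
  plan=[0, 0, 0, 0, 0, 0, 0, 0, 0, 0, 0, 0, 0, 0, 0, 0, 0, 0, 0, 0, 0, 0, 0, 0],
)

```text
time_s: 5.37
ee_pos: [498.3, -3.6, 36.0]
ee_rot: [180.0, -0.0, 153.7]
force: [-0.0, -1.0, -0.1]
gripper_width: 65.1
gripper_force: 0.0
```

Run:
```python
from h import *
f=viewer.grab_frame("scene"); g=viewer.grab_frame("top"); print(sensors.state())
crop(f,"s1.png",230,200,380,320,4); crop(g,"t1.png",250,200,400,320,4)
a=cv2.imread("pics/s1.png");b=cv2.imread("pics/t1.png"); cv2.imwrite("pics/st1.png",cv2.resize(np.hstack([a,b]),(800,320)))
```

```text
{'time_s': 5.4667, 'qpos': array([-1.74448041e+00,  2.13807273e+01,  1.12618055e+02,  6.62378592e-03,
        4.60001625e+01, -6.54606633e+01]), 'qvel': array([-0.03756928, -0.09133263,  0.02813272, -0.04184337, -0.00947399,
        0.08680425]), 'effort': array([-2.74930047e-03, -3.77115333e+01, -1.68070990e+01, -5.94415869e-04,
        8.60390975e-02,  1.67527355e-05]), 'ee_pos': array([498.34103233,  -3.6433939 ,  36.01553648]), 'ee_rot': array([ 1.79995227e+02, -1.01912470e-03,  1.53711582e+02]), 'force': array([0.97655393, 0.31391762, 0.58000956]), 'torque': array([-0.01538322,  0.02297821, -0.00838298]), 'gripper_force': 0.0, 'gripper_width': 65.04972450720706}
```

View pics/st1.png

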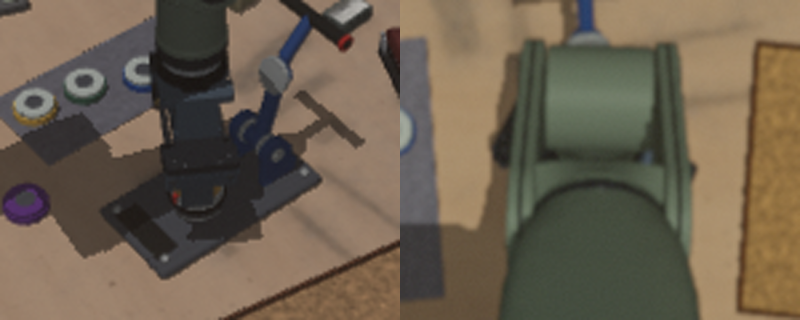

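Request:
step_arm(
  plan=[0, 0, 0, 0, 0, 0, 0, 0, 0, 0, 0, 0, 0, 0, 0, 0, 0, 0, 0, 0, 0, 0, 0, 0],
  hand=6.3,
  newtons=6,
)

```text
time_s: 5.8
ee_pos: [498.4, -3.6, 36.0]
ee_rot: [180.0, 0.0, 153.7]
force: [-0.5, -0.4, -0.0]
gripper_width: 62.9
gripper_force: 0.0
```

Run:
```python
from h import *
f=viewer.grab_frame("scene"); crop(f,"s2.png",265,235,345,295,10)
for P in [(498.3+.443*s*31,-3.6+.897*s*31,22) for s in (-1,1)]+[(501,-8,45)]: print(proj(f,P))
```

```text
[np.float64(302.92477396172853), np.float64(280.5533710472185)]
[np.float64(300.3786858992703), np.float64(265.2724129195809)]
[np.float64(303.1356565261716), np.float64(268.3295765268707)]
```

View pics/s2.png

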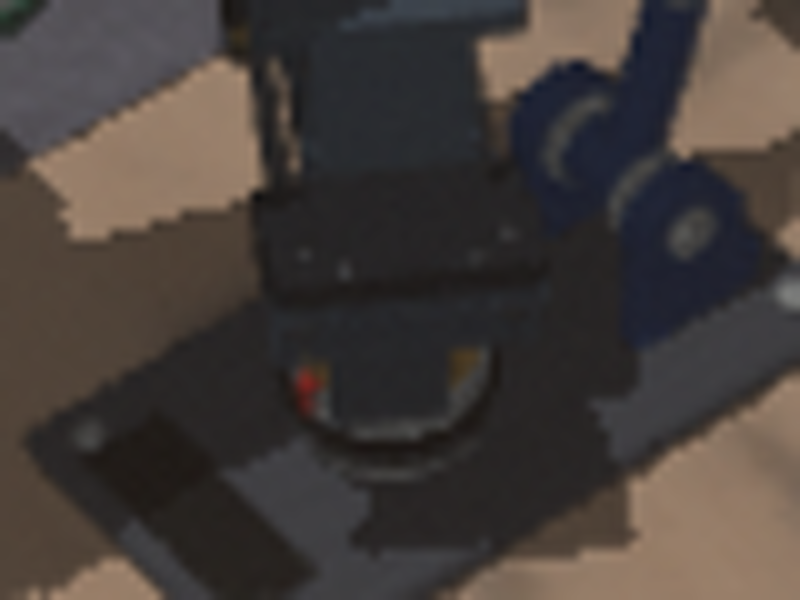

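Run:
```python
from h import *
f=viewer.grab_frame("scene"); 
def circ(c,z,r):
    p=np.array([proj(f,(c[0]+r*np.cos(a),c[1]+r*np.sin(a),z)) for a in np.linspace(0,6.28,120)])
    return [np.round((v-o)*10) for v,o in zip((p[:,0].min(),p[:,0].max(),p[:,1].min(),p[:,1].max()),(265,265,235,235))]
for z,r in ((45,31),(45,28.5),(32,34),(23,34),(14,31)): print(z,r,circ((501,-8),z,r))
t=np.array([498.3,-3.6]);y=np.array([.443,.897]);x=np.array([-.897,.443])
for z in (22,36,60):
  for s in (31.5,45): print(z,s,[np.round((np.array(proj(f,(*(t-y*s+x*k),z)))-[265,235])*10) for k in(-16,16)])
```

```text
45 31 [np.float64(278.0), np.float64(484.0), np.float64(257.0), np.float64(412.0)]
45 28.5 [np.float64(287.0), np.float64(476.0), np.float64(263.0), np.float64(405.0)]
32 34 [np.float64(269.0), np.float64(494.0), np.float64(278.0), np.float64(448.0)]
23 34 [np.float64(270.0), np.float64(493.0), np.float64(298.0), np.float64(467.0)]
14 31 [np.float64(280.0), np.float64(483.0), np.float64(324.0), np.float64(479.0)]
22 31.5 [array([432., 451.]), array([327., 462.])]
22 45 [array([438., 486.]), array([332., 497.])]
36 31.5 [array([432., 421.]), array([326., 432.])]
36 45 [array([439., 456.]), array([331., 467.])]
60 31.5 [array([433., 368.]), array([325., 379.])]
60 45 [array([439., 403.]), array([330., 414.])]
```

Request:
step_arm(
  plan=[0, 0, 0, 0, 0, 0, 0, 0, 0, 0, 0, 0, 0, 0, 0, 0, 0, 0, 0, 0, 0, 0, 0, 0],
  hand=5.6,
  newtons=3,
)

```text
time_s: 6.23
ee_pos: [498.3, -3.6, 36.0]
ee_rot: [180.0, -0.0, 153.7]
force: [-0.4, -0.2, 0.5]
gripper_width: 55.9
gripper_force: 0.0
```

Request:
step_arm(
  plan=[0, 0, 0, 0, 0, 0, 0, 0, 0, 0, 0, 0, 0, 0, 0, 0, 0, 0, 0, 0, 0, 0, 0, 0, 0, 0, 0, 0, 0, 0],
  hand=9.12,
)

```text
time_s: 6.65
ee_pos: [498.3, -3.6, 36.0]
ee_rot: [180.0, -0.0, 153.7]
force: [-0.1, -0.2, -0.3]
gripper_width: 86.9
gripper_force: 0.0
```

Run:
```python
from h import *
f=viewer.grab_frame("scene"); print(sensors.state()["gripper_width"],sensors.state()["ee_pos"]); crop(f,"s3.png",240,180,360,300,5)
def c(P): return np.round((np.array(proj(f,P))-[240,180])*5)
t=np.array([498.3,-3.6]);y=np.array([.443,.897]);x=np.array([-.897,.443])
for z in (22,55,101): print(z,[c((*(t+y*s+x*k),z)) for s in (-59,45.5) for k in (-16,16)])
```

```text
89.6918312617809 [498.33397099  -3.63325583  36.03058664]
22 [array([347., 536.]), array([294., 542.]), array([324., 407.]), array([274., 412.])]
55 [array([348., 500.]), array([293., 506.]), array([324., 370.]), array([273., 376.])]
101 [array([348., 448.]), array([292., 454.]), array([324., 318.]), array([271., 323.])]
```

View pics/s3.png

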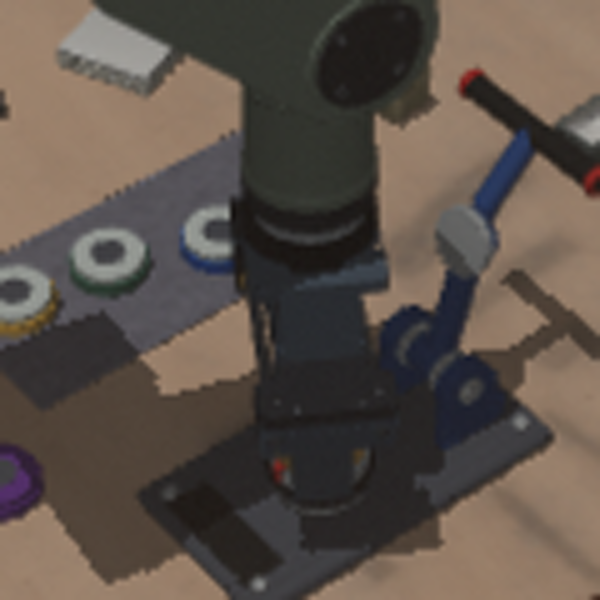

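Request:
step_arm(
  plan=[0, 0, 0.3, 0, 0, 0, 0, 0, 0.3, 0, 0, 0, 0, 0, 0, 0, 0, 0],
)

```text
time_s: 6.95
ee_pos: [497.8, -3.6, 29.3]
ee_rot: [-180.0, -0.1, 153.7]
force: [0.1, -0.4, -0.6]
gripper_width: 91.3
gripper_force: 0.0
```

Request:
step_arm(
  plan=[0, 0, 0.2, 0, 0, 0, 0, 0, 0, 0, 0, 0],
)

```text
time_s: 7.12
ee_pos: [498.1, -3.6, 27.7]
ee_rot: [-180.0, -0.0, 153.7]
force: [-0.8, 0.1, -0.3]
gripper_width: 91.3
gripper_force: 0.0
```

Request:
step_arm(
  plan=[0, 0, 0.2, 0, 0, 0, 0, 0, 0, 0, 0, 0],
)

```text
time_s: 7.28
ee_pos: [498.2, -3.6, 25.7]
ee_rot: [-180.0, -0.0, 153.7]
force: [0.2, -0.9, 0.4]
gripper_width: 91.2
gripper_force: 0.0
```

Request:
step_arm(
  plan=[0, 0, 0.5, 0, 0, 0, 0, 0, 0.5, 0, 0, 0, 0, 0, 0, 0, 0, 0],
)

```text
time_s: 7.53
ee_pos: [497.5, -3.6, 15.0]
ee_rot: [-180.0, -0.1, 153.7]
force: [-0.6, 0.8, -0.1]
gripper_width: 91.5
gripper_force: 0.0
```

Request:
step_arm(
  plan=[0, 0, 0.3, 0, 0, 0, 0, 0, 0.3, 0, 0, 0, 0, 0, 0, 0, 0, 0],
)

```text
time_s: 7.78
ee_pos: [497.9, -3.6, 9.4]
ee_rot: [-180.0, -0.1, 153.7]
force: [-0.3, -0.2, -0.4]
gripper_width: 91.2
gripper_force: 0.0
```

Request:
step_arm(
  plan=[0, 0, 0.15, 0, 0, 0, 0, 0, 0.15, 0, 0, 0, 0, 0, 0, 0, 0, 0],
)

```text
time_s: 8.03
ee_pos: [498.2, -3.6, 6.8]
ee_rot: [-180.0, -0.0, 153.7]
force: [0.7, 0.3, -1.3]
gripper_width: 91.5
gripper_force: 0.0
```

Request:
step_arm(
  plan=[-0.46, -0.26, 0, 0, 0, 0, 0, 0, 0, 0, 0, 0, 0, 0, 0, 0, 0, 0],
  hand=7.4,
)

```text
time_s: 8.28
ee_pos: [501.7, -8.3, 7.2]
ee_rot: [180.0, 0.0, 153.7]
force: [-0.1, -0.6, 0.3]
gripper_width: 75.1
gripper_force: 0.0
```

Request:
step_arm(
  plan=[0, 0, 0, 0, 0, 0, 0, 0, 0, 0, 0, 0, 0, 0, 0, 0, 0, 0, 0, 0, 0, 0, 0, 0],
  hand=6.4,
  newtons=4,
)

```text
time_s: 8.62
ee_pos: [501.8, -7.3, 7.1]
ee_rot: [179.9, 0.0, 153.7]
force: [1.0, 5.0, -1.1]
gripper_width: 67.8
gripper_force: 4.0
```

Request:
step_arm(
  plan=[0, 0.1, 0, 0, 0, 0, 0, 0, 0, 0, 0, 0, 0, 0, 0, 0, 0, 0],
)

```text
time_s: 8.87
ee_pos: [501.8, -7.2, 7.1]
ee_rot: [-180.0, 0.0, 153.7]
force: [1.5, 1.7, -0.0]
gripper_width: 67.4
gripper_force: 4.0
```

Request:
step_arm(
  plan=[0, 0.1, 0, 0, 0, 0, 0, 0, 0, 0, 0, 0, 0, 0, 0, 0, 0, 0],
)

```text
time_s: 9.12
ee_pos: [501.8, -7.1, 7.0]
ee_rot: [-179.9, -0.0, 153.8]
force: [-0.4, -5.3, 1.5]
gripper_width: 68.0
gripper_force: 4.0
```

Request:
step_arm(
  plan=[0, -0.08, 0, 0, 0, 0, 0, 0, 0, 0, 0, 0, 0, 0, 0, 0, 0, 0],
  hand=6.0,
  newtons=35,
)

```text
time_s: 9.37
ee_pos: [501.8, -7.2, 7.0]
ee_rot: [-180.0, 0.0, 153.7]
force: [0.5, -3.1, 0.5]
gripper_width: 66.5
gripper_force: 35.0
```

Request:
step_arm(
  plan=[0, 0, 0, 0, 0, -0.1, 0, 0, 0, 0, 0, -0.1, 0, 0, 0, 0, 0, -0.1, 0, 0, 0, 0, 0, 0],
)

```text
time_s: 9.7
ee_pos: [501.8, -7.0, 7.0]
ee_rot: [-180.0, -0.0, 171.0]
force: [0.1, -2.1, 1.6]
gripper_width: 67.0
gripper_force: 35.0
```

Request:
step_arm(
  plan=[0, 0, 0, 0, 0, -0.11, 0, 0, 0, 0, 0, -0.11, 0, 0, 0, 0, 0, -0.11, 0, 0, 0, 0, 0, -0.11, 0, 0, 0, 0, 0, 0],
)

```text
time_s: 10.12
ee_pos: [501.8, -6.8, 7.1]
ee_rot: [180.0, 0.0, -163.9]
force: [-0.0, -1.8, 0.0]
gripper_width: 67.0
gripper_force: 35.0
```

Request:
step_arm(
  plan=[0, 0, 0, 0, 0, -0.11, 0, 0, 0, 0, 0, -0.11, 0, 0, 0, 0, 0, -0.11, 0, 0, 0, 0, 0, 0, 0, 0, 0, 0, 0, 0],
)

```text
time_s: 10.53
ee_pos: [501.8, -6.7, 7.1]
ee_rot: [180.0, 0.0, -145.2]
force: [-1.2, -0.1, 1.3]
gripper_width: 66.9
gripper_force: 35.0
```

Run:
```python
from h import *
s=sensors.state(); print(s["ee_pos"],s["ee_rot"],s["force"],s["torque"])
```

```text
[501.77823798  -6.72938908   7.06844342] [ 1.79994556e+02  4.03509156e-04 -1.45225496e+02] [-1.1734603  -0.05401826  1.34070416] [-0.28414905  0.08863943  0.26550141]
```

Request:
step_arm(
  plan=[0, 0, 0, 0, 0, 0, 0, 0, 0, 0, 0, 0, 0, 0, 0, 0, 0, 0, 0, 0, 0, 0, 0, 0, 0, 0, 0, 0, 0, 0],
  hand=8.8,
  newtons=10,
)

```text
time_s: 10.95
ee_pos: [501.9, -6.8, 7.0]
ee_rot: [180.0, 0.0, -145.0]
force: [0.2, 0.0, 0.1]
gripper_width: 88.0
gripper_force: 0.0
```

Request:
step_arm(
  plan=[0, 0, 0.3, 0, 0, 0, 0, 0, 0.3, 0, 0, 0, 0, 0, 0, 0, 0, 0, 0, 0, 0, 0, 0, 0],
)

```text
time_s: 11.28
ee_pos: [502.2, -6.9, 2.4]
ee_rot: [-180.0, 0.1, -145.0]
force: [-3.3, -0.3, 14.1]
gripper_width: 87.3
gripper_force: 6.7
```

Request:
step_arm(
  plan=[0, 0, 0.2, 0, 0, 0, 0, 0, 0, 0, 0, 0, 0, 0, 0, 0, 0, 0],
)

```text
time_s: 11.53
ee_pos: [502.2, -6.9, 2.3]
ee_rot: [-180.0, 0.1, -145.0]
force: [-6.4, -1.0, 29.6]
gripper_width: 88.1
gripper_force: 15.0
```

Request:
step_arm(
  plan=[0, 0, 0.2, 0, 0, 0, 0, 0, 0, 0, 0, 0, 0, 0, 0, 0, 0, 0],
)

```text
time_s: 11.78
ee_pos: [502.2, -6.9, 2.2]
ee_rot: [-180.0, 0.1, -145.0]
force: [-10.9, -0.9, 47.2]
gripper_width: 88.3
gripper_force: 23.4
```

Request:
step_arm(
  plan=[0, 0, -2, 0, 0, 0, 0, 0, -3.5, 0, 0, 0, 0, 0, -3.5, 0, 0, 0.122, 0, 0, -3, 0, 0, 0.122, 0, 0, -3, 0, 0, 0.122],
)

```text
time_s: 12.2
ee_pos: [501.6, -6.9, 148.5]
ee_rot: [180.0, 0.0, -166.3]
force: [1.5, -0.8, -0.4]
gripper_width: 88.0
gripper_force: 0.0
```

Request:
step_arm(
  plan=[0, 0, 0, 0, 0, 0.122, 0, 0, 0, 0, 0, 0.122, 0, 3.5, 0, 0, 0, 0, 0, 3.5, 0, 0, 0, 0, 0, 3.5, 0, 0, 0, 0],
)

```text
time_s: 12.62
ee_pos: [501.5, 98.8, 146.9]
ee_rot: [180.0, -0.0, 179.9]
force: [1.2, -0.1, 0.1]
gripper_width: 88.5
gripper_force: 0.0
```

Request:
step_arm(
  plan=[0.3, 3.5, 0, 0, 0, 0, 0.3, 3.5, 0, 0, 0, 0, 0.3, 3.5, 0, 0, 0, 0, 0.3, 2.7, 0, 0, 0, 0, 0, 0, 0, 0, 0, 0],
  hand=7.4,
)

```text
time_s: 13.03
ee_pos: [489.0, 234.5, 146.6]
ee_rot: [179.9, -0.0, -179.7]
force: [0.2, -0.4, -0.4]
gripper_width: 74.2
gripper_force: 0.0
```

Run:
```python
from h import *
print(sensors.state()["ee_pos"],sensors.state()["ee_rot"])
f=viewer.grab_frame("top"); g=viewer.grab_frame("scene"); show("top",badges(f)); show("brass",brass(f,41)); show("sc",badges(g))
a=cv2.cvtColor(np.hstack([ortho(f,32,455,555,-55,35,4),ortho(g,32,455,555,-55,35,4)]),cv2.COLOR_RGB2BGR); cv2.imwrite("pics/r1.png",a)
```

```text
[488.98120706 234.54047838 146.56043181] [ 1.79867036e+02 -9.38984168e-03 -1.79705701e+02]
brass [500.8  -7.4] [501.   -7.5] [51.6 51.6] 45.0 2131
sc [416.3 242.7] [415.7 243.9] [44.5 19. ] 21.4 666
```

View pics/r1.png

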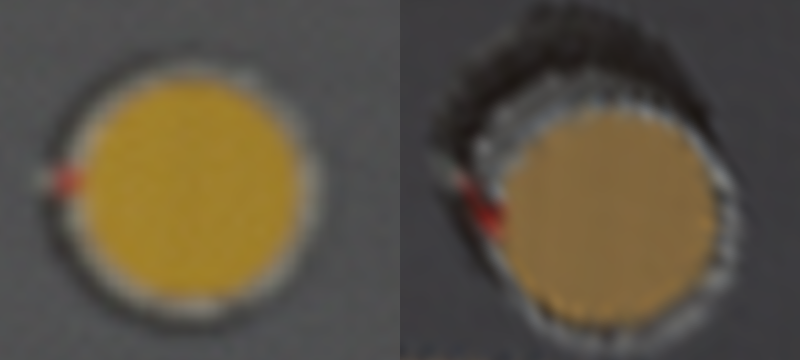

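Request:
step_arm(
  plan=[0, -0.47, 3.5, 0, 0, 0, 0, 0, 3.7, 0, 0, 0, 0, 0, 3.7, 0, 0, 0, 0, 0, 3, 0, 0, 0, 0, 0, 0, 0, 0, 0],
)

```text
time_s: 13.55
ee_pos: [485.2, 221.8, 2.8]
ee_rot: [-179.7, -0.7, 180.0]
force: [-0.5, -1.4, -0.2]
gripper_width: 74.0
gripper_force: 0.0
```

Request:
step_arm(
  plan=[0, 0, 0.45, 0, 0, 0, 0, 0, 0.45, 0, 0, 0, 0, 0, 0, 0, 0, 0, 0, 0, 0, 0, 0, 0],
)

```text
time_s: 13.88
ee_pos: [490.7, 225.6, 0.6]
ee_rot: [179.9, 0.2, -179.9]
force: [-0.4, 0.1, 0.4]
gripper_width: 74.1
gripper_force: 0.0
```

Request:
step_arm(
  plan=[0, 0, 0.2, 0, 0, 0, 0, 0, 0.15, 0, 0, 0, 0, 0, 0, 0, 0, 0, 0, 0, 0, 0, 0, 0],
)

```text
time_s: 14.22
ee_pos: [489.6, 225.5, -4.2]
ee_rot: [180.0, 0.0, -179.9]
force: [0.7, 0.1, 0.2]
gripper_width: 73.9
gripper_force: 0.0
```

Request:
step_arm(
  plan=[0, 0, 0.2, 0, 0, 0, 0, 0, 0, 0, 0, 0, 0, 0, 0, 0, 0, 0],
)

```text
time_s: 14.47
ee_pos: [489.4, 225.4, -6.6]
ee_rot: [-180.0, -0.0, -179.9]
force: [-1.1, -0.6, -0.1]
gripper_width: 74.2
gripper_force: 0.0
```

Request:
step_arm(
  plan=[0, 0.44, 0, 0, 0, 0, 0, 0, 0.1, 0, 0, 0, 0, 0, 0, 0, 0, 0],
)

```text
time_s: 14.72
ee_pos: [489.5, 230.0, -7.6]
ee_rot: [180.0, -0.0, -179.9]
force: [-0.0, 0.7, -0.8]
gripper_width: 74.1
gripper_force: 0.0
```

Request:
step_arm(
  plan=[0, 0, 0.1, 0, 0, 0, 0, 0, 0, 0, 0, 0, 0, 0, 0, 0, 0, 0],
)

```text
time_s: 14.97
ee_pos: [489.6, 230.0, -7.6]
ee_rot: [180.0, 0.0, -179.9]
force: [-1.6, 0.2, 6.6]
gripper_width: 74.0
gripper_force: 3.2
```

Request:
step_arm(
  plan=[0, 0, 0.1, 0, 0, 0, 0, 0, 0, 0, 0, 0, 0, 0, 0, 0, 0, 0],
)

```text
time_s: 15.22
ee_pos: [489.6, 230.0, -7.6]
ee_rot: [180.0, 0.0, -179.9]
force: [-4.3, -0.0, 13.9]
gripper_width: 74.1
gripper_force: 6.9
```

Request:
step_arm(
  plan=[0, 0, -0.8, 0, 0, 0, 0, 0, 0, 0, 0, 0, 0, 0, 0, 0, 0, 0],
)

```text
time_s: 15.47
ee_pos: [490.0, 229.9, -1.1]
ee_rot: [180.0, 0.1, -179.9]
force: [-0.2, 0.3, 0.9]
gripper_width: 73.7
gripper_force: 0.0
```

Request:
step_arm(
  plan=[0, 0, 0, 0, 0, 0, 0, 0, 0, 0, 0, 0, 0, 0, 0, 0, 0, 0, 0, 0, 0, 0, 0, 0, 0, 0, 0, 0, 0, 0],
  hand=4.8,
  newtons=12,
)

```text
time_s: 15.88
ee_pos: [489.3, 229.6, -1.8]
ee_rot: [-180.0, -0.0, -179.9]
force: [-0.1, -0.3, -0.5]
gripper_width: 53.3
gripper_force: 12.0
```

Request:
step_arm(
  plan=[0, 0, 0, 0, 0, 0, 0, 0, 0, 0, 0, 0],
  newtons=20,
)

```text
time_s: 16.05
ee_pos: [489.4, 229.7, -1.6]
ee_rot: [-180.0, -0.0, -179.9]
force: [0.2, -0.9, -0.1]
gripper_width: 53.0
gripper_force: 20.0
```

Request:
step_arm(
  plan=[0, 0, -3, 0, 0, 0, 0, 0, -3, 0, 0, 0, 0, 0, -3, 0, 0, 0, -0.15, -2.96, 0, 0, 0, 0, -0.15, -2.96, 0, 0, 0, 0],
)

```text
time_s: 16.47
ee_pos: [494.2, 171.4, 90.7]
ee_rot: [179.9, 0.3, -179.8]
force: [-0.5, -0.3, -1.9]
gripper_width: 52.9
gripper_force: 20.0
```

Request:
step_arm(
  plan=[-0.15, -2.96, 0, 0, 0, 0, -0.15, -2.96, 0, 0, 0, 0, -0.15, -2.96, 0, 0, 0, 0, -0.15, -2.96, 0, 0, 0, 0, -0.15, -2.96, 0, 0, 0, 0],
)

```text
time_s: 16.88
ee_pos: [500.1, 21.2, 88.6]
ee_rot: [180.0, 0.0, -179.9]
force: [0.8, -0.5, -0.3]
gripper_width: 52.7
gripper_force: 20.0
```

Request:
step_arm(
  plan=[-0.15, -2.96, 0, 0, 0, 0, 0, 0, 0, 0, 0, 0, 0, 0, 0, 0, 0, 0, 0, 0, 0, 0, 0, 0, 0, 0, 0, 0, 0, 0],
)

```text
time_s: 17.3
ee_pos: [501.7, -6.2, 88.5]
ee_rot: [180.0, -0.0, -179.9]
force: [0.0, -0.5, -0.4]
gripper_width: 52.9
gripper_force: 20.0
```

Run:
```python
from h import *
s=sensors.state(); print(s["ee_pos"],s["ee_rot"],s["gripper_width"],s["gripper_force"],s["force"])
```

```text
[501.69898408  -6.16724619  88.46737119] [ 1.79977057e+02 -1.27838305e-02 -1.79877898e+02] 52.944386235166476 19.999962151050568 [ 0.04887085 -0.4939356  -0.42921032]
```

Request:
step_arm(
  plan=[0.03, -0.08, 1.5, 0, 0, 0, 0, 0, 2, 0, 0, 0, 0, 0, 1.2, 0, 0, 0, 0, 0, 0, 0, 0, 0, 0, 0, 0, 0, 0, 0],
)

```text
time_s: 17.72
ee_pos: [501.3, -6.9, 41.3]
ee_rot: [180.0, -0.1, -179.8]
force: [-0.3, 0.4, -0.6]
gripper_width: 52.7
gripper_force: 20.0
```

Request:
step_arm(
  plan=[0, 0, 0.15, 0, 0, 0, 0, 0, 0.1, 0, 0, 0, 0, 0, 0, 0, 0, 0],
)

```text
time_s: 17.97
ee_pos: [501.9, -7.6, 39.6]
ee_rot: [180.0, 0.1, -179.9]
force: [0.4, -0.1, -0.3]
gripper_width: 52.9
gripper_force: 20.0
```

Request:
step_arm(
  plan=[0, 0, 0.1, 0, 0, 0, 0, 0, 0, 0, 0, 0, 0, 0, 0, 0, 0, 0],
)

```text
time_s: 18.22
ee_pos: [501.7, -7.7, 38.4]
ee_rot: [180.0, 0.0, -179.9]
force: [-1.3, 0.9, 0.4]
gripper_width: 52.8
gripper_force: 20.0
```

Request:
step_arm(
  plan=[0, 0, 0.1, 0, 0, 0, 0, 0, 0, 0, 0, 0, 0, 0, 0, 0, 0, 0],
)

```text
time_s: 18.47
ee_pos: [501.3, -7.7, 36.9]
ee_rot: [180.0, -0.0, -179.9]
force: [-0.3, 1.1, 0.0]
gripper_width: 52.7
gripper_force: 20.0
```

Request:
step_arm(
  plan=[0, 0.05, 0.08, 0, 0, 0, 0, 0, 0, 0, 0, 0, 0, 0, 0, 0, 0, 0],
)

```text
time_s: 18.72
ee_pos: [501.5, -7.5, 36.0]
ee_rot: [-180.0, -0.0, -179.9]
force: [-0.2, 0.3, -1.4]
gripper_width: 52.8
gripper_force: 20.0
```

Request:
step_arm(
  plan=[0, 0, 0, 0, 0, 0, 0, 0, 0, 0, 0, 0, 0, 0, 0, 0, 0, 0, 0, 0, 0, 0, 0, 0],
  hand=7.0,
)

```text
time_s: 19.05
ee_pos: [501.8, -7.4, 36.4]
ee_rot: [-180.0, 0.0, -179.9]
force: [0.6, -0.2, 0.7]
gripper_width: 69.8
gripper_force: 0.0
```

Request:
step_arm(
  plan=[0, 0, -0.5, 0, 0, 0, 0, 0, -2.5, 0, 0, 0, 0, 0, -3, 0, 0, 0, 0, 0, -3, 0, 0, 0, 0, 0, -3, 0, 0, 0],
)

```text
time_s: 19.47
ee_pos: [501.3, -7.3, 157.9]
ee_rot: [180.0, 0.0, -179.9]
force: [0.7, -0.7, -0.0]
gripper_width: 69.7
gripper_force: 0.0
```

Request:
step_arm(
  plan=[0, 0, -4, 0, 0, 0.124, 0, 0, -4, 0, 0, 0.124, 0, 0, 0, 0, 0, 0.124, 0, 0, 0, 0, 0, 0.124, 0, 0, 0, 0, 0, 0.124],
  hand=5.0,
)

```text
time_s: 19.88
ee_pos: [501.8, -7.4, 237.7]
ee_rot: [179.9, 0.1, 144.2]
force: [-0.4, -0.3, -0.3]
gripper_width: 50.1
gripper_force: 0.0
```

Request:
step_arm(
  plan=[0, 0, 0, 0, 0, 0.124, 0, 0, 0, 0, 0, 0.124, 0, 0, 0, 0, 0, 0.124, 0, 0, 0, 0, 0, 0.124, 0, 0, 0, 0, 0, 0.124],
)

```text
time_s: 20.3
ee_pos: [501.4, -7.4, 236.6]
ee_rot: [180.0, 0.0, 108.7]
force: [-1.1, 0.0, 0.3]
gripper_width: 50.3
gripper_force: 0.0
```

Request:
step_arm(
  plan=[0, 0, 0, 0, 0, 0.124, 0, 0, 0, 0, 0, 0.124, 0, 0, 0, 0, 0, 0],
)

```text
time_s: 20.55
ee_pos: [501.5, -7.4, 236.6]
ee_rot: [180.0, -0.0, 94.7]
force: [0.3, 0.7, -0.3]
gripper_width: 50.1
gripper_force: 0.0
```

Run:
```python
from h import *
s=sensors.state(); print(s["ee_pos"],s["ee_rot"])
img=cv2.cvtColor(cv2.imread("pics/top0.png"),cv2.COLOR_BGR2RGB)
g=viewer.grab_frame("scene")
f=viewer.grab_frame("top"); f0=dict(f); f0["img"]=img
o=ortho(f0,207,590,720,-90,90); h=cv2.cvtColor(o,cv2.COLOR_RGB2HSV)
show("caps",blobs(((h[...,0]<6)|(h[...,0]>174))&(h[...,1]>140)&(h[...,2]>60),590,-90,amin=60)); show("bar",blobs(h[...,2]<70,590,-90,amin=300)[:3])
show("back top",badges(f,58,(440,560,-70,60))); show("back sc",badges(g,58,(440,560,-70,60)))
```

```text
[501.45883126  -7.35042179 236.62464741] [ 1.79975037e+02 -6.99066950e-04  9.46988631e+01]
caps [656.  59.] [656.   59.2] [ 7.5 15. ] 90.0 94
caps [665.3 -48.7] [665.2 -48.8] [13.5  6.5] 6.3 69
bar [659.1   6. ] [658.4   4.8] [ 16.1 100.5] 4.5 1428
back sc [496.3 -22.2] [496.3 -23.5] [16.1 41.2] 64.3 494
```

Request:
step_arm(
  plan=[-0.6, 3.2, -1, 0, 0, 0, -0.6, 3.2, 0, 0, 0, 0, -0.6, 3.2, 0, 0, 0, 0, -0.6, 3.2, 0, 0, 0, 0, -0.36, 3.2, 0, 0, 0, 0],
)

```text
time_s: 21.07
ee_pos: [664.6, -21.9, 246.4]
ee_rot: [180.0, 0.0, 95.0]
force: [0.0, -0.2, 0.4]
gripper_width: 49.7
gripper_force: 0.0
```

Request:
step_arm(
  plan=[0, 0, 0, 0, 0, 0, 0, 0, 0, 0, 0, 0, 0, 0, 0, 0, 0, 0],
)

```text
time_s: 21.32
ee_pos: [662.5, -21.4, 245.9]
ee_rot: [-179.9, -0.0, 94.9]
force: [-0.2, 0.1, -0.3]
gripper_width: 50.2
gripper_force: 0.0
```

Run:
```python
from h import *
s=sensors.state(); print(s["ee_pos"],s["ee_rot"])
R2=R.from_euler('z',4.8,degrees=True).as_matrix()
print("press",R2.T@(s["ee_pos"]-[501.4,-7,0]))
f=viewer.grab_frame("top"); g=viewer.grab_frame("scene")
show("back top",badges(f,58,(440,560,-70,60))); show("back sc",badges(g,58,(440,560,-70,60)))
crop(g,"s4.png",250,170,390,290,5)
a=np.radians(np.linspace(64.5,169.4,26)); p=np.c_[16.3*np.cos(a),-16.3*np.sin(a)]; print(np.round(np.diff(p,axis=0),2).tolist())
```

```text
[662.53843643 -21.36806851 245.87189323] [-1.79910280e+02 -1.62907407e-02  9.48969031e+01]
press [159.37101227 -27.80139451 245.87189323]
back sc [500.9 -19. ] [500.8 -20.6] [23.4 47.8] 86.4 865
[[-1.1, -0.47], [-1.13, -0.39], [-1.15, -0.31], [-1.17, -0.22], [-1.19, -0.14], [-1.19, -0.05], [-1.19, 0.04], [-1.19, 0.12], [-1.17, 0.21], [-1.16, 0.3], [-1.13, 0.38], [-1.1, 0.46], [-1.06, 0.54], [-1.02, 0.62], [-0.97, 0.69], [-0.92, 0.76], [-0.86, 0.83], [-0.8, 0.89], [-0.73, 0.94], [-0.66, 0.99], [-0.59, 1.04], [-0.51, 1.08], [-0.43, 1.11], [-0.35, 1.14], [-0.26, 1.16]]
```

View pics/s4.png

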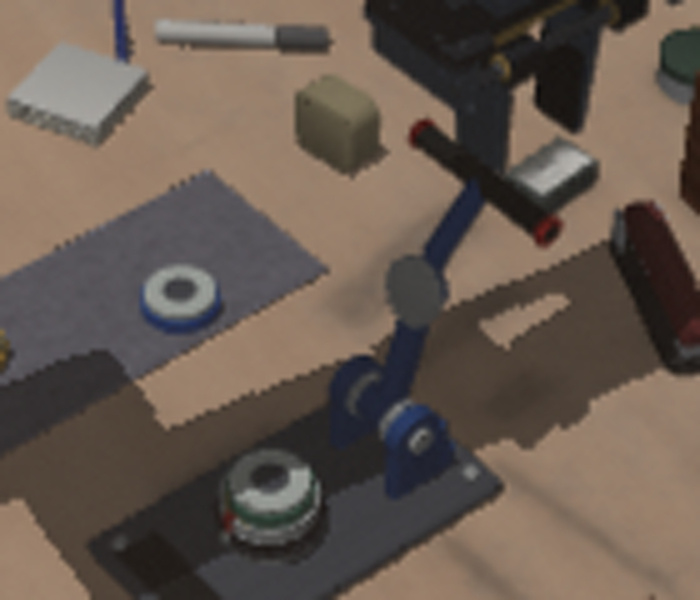

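The picture shows the green badge flat in the die at crop (270,500), and the jaws above the right half of the bar. I grip the bar and swing it.

Request:
step_arm(
  plan=[0, 0, 2.5, 0, 0, 0, 0, 0, 2.5, 0, 0, 0, 0, 0, 2.45, 0, 0, 0, 0, 0, 0, 0, 0, 0, 0, 0, 0, 0, 0, 0],
)

```text
time_s: 21.83
ee_pos: [661.9, -21.3, 171.7]
ee_rot: [-179.9, -0.0, 94.8]
force: [0.1, 0.7, 1.0]
gripper_width: 49.8
gripper_force: 0.0
```

Request:
step_arm(
  plan=[0, 0, 0, 0, 0, 0, 0, 0, 0, 0, 0, 0, 0, 0, 0, 0, 0, 0, 0, 0, 0, 0, 0, 0, 0, 0, 0, 0, 0, 0],
  hand=1.3,
  newtons=40,
)

```text
time_s: 22.25
ee_pos: [663.6, -21.4, 172.6]
ee_rot: [179.9, 0.0, 94.8]
force: [-0.1, -1.3, 0.1]
gripper_width: 19.7
gripper_force: 0.0
```

Request:
step_arm(
  plan=[0, 0, 0, 0, 0, 0, 0, 0, 0, 0, 0, 0],
)

```text
time_s: 22.42
ee_pos: [663.4, -21.5, 172.3]
ee_rot: [180.0, -0.0, 94.8]
force: [-0.2, 0.0, 2.3]
gripper_width: 14.9
gripper_force: 40.0
```

Gripped (about 15 mm). Swinging the first 10 rows.

Request:
step_arm(
  plan=[0, -1.1, -0.47, 0, 0, 0, 0, -1.13, -0.39, 0, 0, 0, 0, -1.15, -0.31, 0, 0, 0, 0, -1.17, -0.22, 0, 0, 0, 0, -1.19, -0.14, 0, 0, 0],
)

```text
time_s: 22.83
ee_pos: [610.5, -25.6, 189.8]
ee_rot: [179.2, -0.0, 94.8]
force: [7.2, 1.8, 5.3]
gripper_width: 15.2
gripper_force: 40.0
```

Request:
step_arm(
  plan=[0, -1.19, -0.05, 0, 0, 0, 0, -1.19, 0.04, 0, 0, 0, 0, -1.19, 0.12, 0, 0, 0, 0, -1.17, 0.21, 0, 0, 0, 0, -1.16, 0.3, 0, 0, 0],
)

```text
time_s: 23.25
ee_pos: [551.2, -30.1, 183.4]
ee_rot: [179.3, -0.1, 94.8]
force: [5.0, 4.8, 3.4]
gripper_width: 15.0
gripper_force: 40.0
```

Request:
step_arm(
  plan=[0, -1.13, 0.38, 0, 0, 0, 0, -1.1, 0.46, 0, 0, 0, 0, -1.06, 0.54, 0, 0, 0, 0, -1.02, 0.62, 0, 0, 0, 0, -0.97, 0.69, 0, 0, 0],
)

```text
time_s: 23.67
ee_pos: [498.3, -34.4, 156.1]
ee_rot: [179.4, -0.1, 94.7]
force: [6.1, 4.7, 3.7]
gripper_width: 15.4
gripper_force: 40.0
```

Request:
step_arm(
  plan=[0, -0.92, 0.76, 0, 0, 0, 0, -0.86, 0.83, 0, 0, 0, 0, -0.8, 0.89, 0, 0, 0, 0, -0.73, 0.94, 0, 0, 0, 0, -0.66, 0.99, 0, 0, 0],
)

```text
time_s: 24.08
ee_pos: [458.2, -37.5, 111.5]
ee_rot: [179.5, -0.1, 94.7]
force: [4.1, 6.2, 5.6]
gripper_width: 15.5
gripper_force: 40.0
```

Request:
step_arm(
  plan=[0, -0.59, 1.04, 0, 0, 0, 0, -0.51, 1.08, 0, 0, 0, 0, -0.43, 1.11, 0, 0, 0, 0, 0, 0, 0, 0, 0],
)

```text
time_s: 24.42
ee_pos: [441.6, -38.9, 77.5]
ee_rot: [179.7, -0.1, 94.7]
force: [2.8, 6.7, 3.5]
gripper_width: 14.9
gripper_force: 40.0
```

Request:
step_arm(
  plan=[0, -0.35, 1.14, 0, 0, 0, 0, -0.15, 0.6, 0, 0, 0, 0, -0.11, 0.56, 0, 0, 0, 0, 0, 0.2, 0, 0, 0, 0, 0, 0, 0, 0, 0],
  newtons=55,
)

```text
time_s: 24.83
ee_pos: [435.0, -39.4, 54.0]
ee_rot: [179.8, -0.1, 94.7]
force: [-1.6, 5.9, 12.8]
gripper_width: 14.9
gripper_force: 55.0
```

Request:
step_arm(
  plan=[0, 0, 0.2, 0, 0, 0, 0, 0, 0, 0, 0, 0, 0, 0, 0, 0, 0, 0],
)

```text
time_s: 25.08
ee_pos: [434.6, -39.4, 52.3]
ee_rot: [179.8, -0.1, 94.7]
force: [-2.2, 5.5, 13.9]
gripper_width: 15.0
gripper_force: 55.0
```

Request:
step_arm(
  plan=[0, 0, 0.2, 0, 0, 0, 0, 0, 0, 0, 0, 0, 0, 0, 0, 0, 0, 0],
)

```text
time_s: 25.33
ee_pos: [434.1, -39.5, 50.3]
ee_rot: [179.9, -0.1, 94.7]
force: [-5.4, 5.6, 15.5]
gripper_width: 15.0
gripper_force: 55.0
```

Request:
step_arm(
  plan=[0, 0, 0.2, 0, 0, 0, 0, 0, 0.1, 0, 0, 0, 0, 0, 0, 0, 0, 0],
)

```text
time_s: 25.58
ee_pos: [433.7, -39.5, 47.9]
ee_rot: [179.9, -0.1, 94.7]
force: [-6.7, 6.3, 22.2]
gripper_width: 15.0
gripper_force: 55.0
```

Request:
step_arm(
  plan=[0, 0, 0.2, 0, 0, 0, 0, 0, 0.1, 0, 0, 0, 0, 0, 0, 0, 0, 0],
)

```text
time_s: 25.83
ee_pos: [433.6, -39.5, 47.1]
ee_rot: [179.9, -0.1, 94.7]
force: [-13.1, 6.6, 45.2]
gripper_width: 15.0
gripper_force: 55.0
```

Run:
```python
from h import *
g=viewer.grab_frame("scene"); crop(g,"s5.png",240,190,380,310,5); print(sensors.state()["force"],sensors.state()["ee_pos"])
Rz=R.from_euler('z',4.8,degrees=True).as_matrix()
for y in (-60,60): print([np.round((np.array(proj(g,Rz@[-70,y,z]+[501.4,-7,0]))-[240,190])*5) for z in (90,98,106)])
```

```text
[-13.04508645   6.71486006  45.61550562] [433.65305088 -39.51617877  47.10902031]
[array([284., 458.]), array([283., 449.]), array([283., 440.])]
[array([159., 336.]), array([158., 327.]), array([157., 317.])]
```

View pics/s5.png

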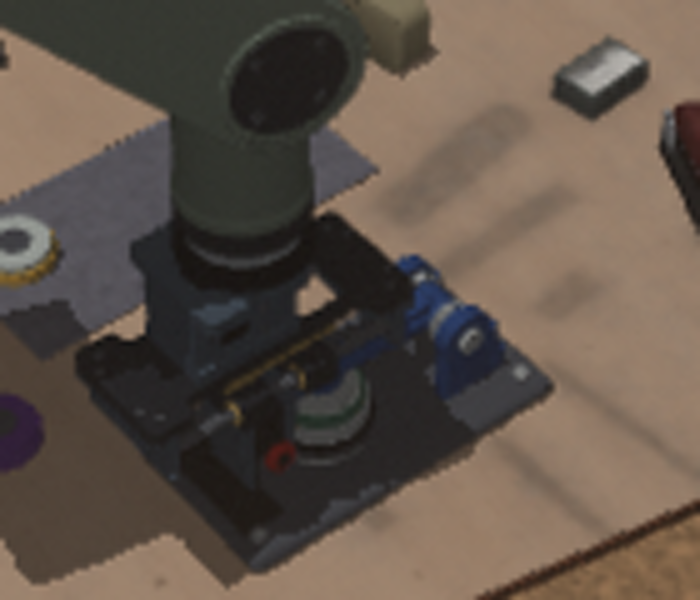

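Request:
step_arm(
  plan=[0, 0, -0.3, 0, 0, 0, 0, 0.26, -1.16, 0, 0, 0, 0, 0.35, -1.14, 0, 0, 0, 0, 0.43, -1.11, 0, 0, 0, 0, 0.51, -1.08, 0, 0, 0],
)

```text
time_s: 26.3
ee_pos: [446.6, -38.4, 90.4]
ee_rot: [-179.7, -0.1, 94.8]
force: [-2.7, 3.5, -0.9]
gripper_width: 15.1
gripper_force: 55.0
```

Request:
step_arm(
  plan=[0, 0.59, -1.04, 0, 0, 0, 0, 0.66, -0.99, 0, 0, 0, 0, 0.73, -0.94, 0, 0, 0, 0, 0.8, -0.89, 0, 0, 0, 0, 0.86, -0.83, 0, 0, 0],
)

```text
time_s: 26.72
ee_pos: [477.3, -36.0, 137.0]
ee_rot: [-178.9, -0.1, 94.8]
force: [-16.6, 0.2, 13.7]
gripper_width: 15.2
gripper_force: 55.0
```

Request:
step_arm(
  plan=[0, 0.92, -0.76, 0, 0, 0, 0, 0.97, -0.69, 0, 0, 0, 0, 1.02, -0.62, 0, 0, 0, 0, 1.06, -0.54, 0, 0, 0, 0, 1.1, -0.46, 0, 0, 0],
)

```text
time_s: 27.13
ee_pos: [532.7, -31.8, 170.9]
ee_rot: [-179.7, -0.1, 94.8]
force: [-9.4, 1.7, 13.2]
gripper_width: 15.1
gripper_force: 55.0
```

Request:
step_arm(
  plan=[0, 1.13, -0.38, 0, 0, 0, 0, 1.16, -0.3, 0, 0, 0, 0, 1.17, -0.21, 0, 0, 0, 0, 1.19, -0.12, 0, 0, 0, 0, 1.19, -0.04, 0, 0, 0],
)

```text
time_s: 27.55
ee_pos: [593.4, -27.0, 179.7]
ee_rot: [-179.9, -0.0, 94.8]
force: [-3.3, -0.1, 6.7]
gripper_width: 15.1
gripper_force: 55.0
```

Request:
step_arm(
  plan=[0, 1.19, 0.05, 0, 0, 0, 0, 1.19, 0.14, 0, 0, 0, 0, 1.17, 0.22, 0, 0, 0, 0, 1.15, 0.31, 0, 0, 0, 0, 1.13, 0.39, 0, 0, 0],
)

```text
time_s: 27.97
ee_pos: [651.9, -22.5, 167.2]
ee_rot: [-179.9, -0.0, 94.8]
force: [-1.4, 0.5, 0.7]
gripper_width: 15.1
gripper_force: 55.0
```

Request:
step_arm(
  plan=[0, 0.9, 0.4, 0, 0, 0, 0, 0, 0, 0, 0, 0, 0, 0, 0, 0, 0, 0],
)

```text
time_s: 28.22
ee_pos: [662.1, -21.7, 162.6]
ee_rot: [180.0, 0.0, 94.8]
force: [0.4, -1.2, -2.4]
gripper_width: 14.9
gripper_force: 55.0
```

Request:
step_arm(
  plan=[0, 0, 0, 0, 0, 0, 0, 0, 0, 0, 0, 0, 0, 0, 0, 0, 0, 0, 0, 0, -3.5, 0, 0, 0, 0, 0, -4, 0, 0, 0],
  hand=5.0,
  newtons=20,
)

```text
time_s: 28.63
ee_pos: [659.3, -21.3, 236.3]
ee_rot: [-179.6, -0.1, 94.8]
force: [1.1, 0.3, -0.6]
gripper_width: 45.4
gripper_force: 0.0
```

Request:
step_arm(
  plan=[0.56, -3.2, 0, 0, 0, 0, 0.56, -3.2, 0, 0, 0, 0, 0.56, -3.2, 0, 0, 0, 0, 0.56, -3.2, 0, 0, 0, 0, 0.56, -3.2, 0, 0, 0, 0],
)

```text
time_s: 29.05
ee_pos: [497.9, -6.8, 238.9]
ee_rot: [179.9, -0.0, 94.8]
force: [-0.4, -0.6, 0.3]
gripper_width: 50.1
gripper_force: 0.0
```

Request:
step_arm(
  plan=[0, 0, 0, 0, 0, -0.124, 0, 0, 0, 0, 0, -0.124, 0, 0, 0, 0, 0, -0.124, 0, 0, 0, 0, 0, -0.124, 0, 0, 0, 0, 0, -0.124],
  hand=7.0,
)

```text
time_s: 29.47
ee_pos: [499.4, -6.9, 239.2]
ee_rot: [179.9, 0.1, 130.7]
force: [0.2, 0.9, -0.9]
gripper_width: 70.2
gripper_force: 0.0
```

Request:
step_arm(
  plan=[0, 0, 0, 0, 0, -0.124, 0, 0, 0, 0, 0, -0.124, 0, 0, 0, 0, 0, -0.124, 0, 0, 0, 0, 0, -0.124, 0, 0, 0, 0, 0, -0.124],
)

```text
time_s: 29.88
ee_pos: [499.5, -6.9, 239.0]
ee_rot: [180.0, 0.1, 166.2]
force: [1.1, -1.3, -0.0]
gripper_width: 70.3
gripper_force: 0.0
```

Request:
step_arm(
  plan=[0, 0, 0, 0, 0, -0.124, 0, 0, 0, 0, 0, -0.124, 0, 0, 0, 0, 0, 0, 0, 0, 0, 0, 0, 0, 0, 0, 0, 0, 0, 0],
)

```text
time_s: 30.3
ee_pos: [499.5, -7.0, 238.7]
ee_rot: [180.0, 0.0, 179.9]
force: [-0.3, -0.3, -0.8]
gripper_width: 70.0
gripper_force: 0.0
```

Run:
```python
from h import *
s=sensors.state(); print(s["ee_pos"],s["ee_rot"])
g=viewer.grab_frame("scene"); show("sc",badges(g)); a=g["img"][230:300,260:360]; b=g["img"][175:245,300:400]
cv2.imwrite("pics/s6.png",cv2.cvtColor(cv2.resize(np.hstack([a,b]),(800,280),interpolation=cv2.INTER_CUBIC),cv2.COLOR_RGB2BGR))
```

```text
[499.49015931  -7.03887525 238.73303862] [1.79988065e+02 4.46513663e-02 1.79923905e+02]
sc [420.7 231.4] [420.6 231.4] [47.6 46.5] 29.7 1806
sc [563.8 193.5] [563.5 193.5] [46.7 47.4] 45.0 1762
sc [472.6 273.6] [474. 274.] [81.3  5.7] 5.1 393
```

View pics/s6.png

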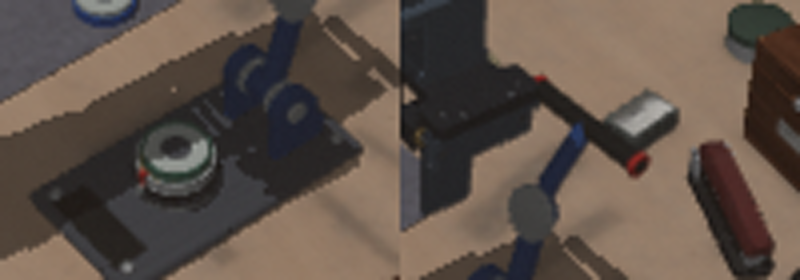

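Request:
step_arm(
  plan=[-0.19, 0, 4, 0, 0, 0, 0, 0, 4, 0, 0, 0, 0, 0, 4, 0, 0, 0, 0, 0, 4, 0, 0, 0, 0, 0, 2, 0, 0, 0],
)

```text
time_s: 30.77
ee_pos: [498.4, -6.9, 54.5]
ee_rot: [180.0, -0.4, 180.0]
force: [-0.6, 0.1, -1.1]
gripper_width: 70.3
gripper_force: 0.0
```

Request:
step_arm(
  plan=[0, 0, 1, 0, 0, 0, 0, 0, 0.6, 0, 0, 0, 0, 0, 0.4, 0, 0, 0, 0, 0, 0, 0, 0, 0, 0, 0, 0, 0, 0, 0],
)

```text
time_s: 31.18
ee_pos: [502.6, -7.1, 39.7]
ee_rot: [-180.0, 0.2, -180.0]
force: [-0.2, 0.3, 0.4]
gripper_width: 69.9
gripper_force: 0.0
```

Request:
step_arm(
  plan=[0, 0, 0, 0, 0, 0, 0, 0, 0, 0, 0, 0],
)

```text
time_s: 31.35
ee_pos: [502.2, -7.1, 39.5]
ee_rot: [180.0, 0.1, -179.9]
force: [-0.2, 0.4, 1.0]
gripper_width: 69.9
gripper_force: 0.0
```

Request:
step_arm(
  plan=[0.05, 0, 0.33, 0, 0, 0, 0, 0, 0, 0, 0, 0, 0, 0, 0, 0, 0, 0],
)

```text
time_s: 31.6
ee_pos: [500.8, -7.1, 35.1]
ee_rot: [180.0, -0.0, -179.9]
force: [0.0, -0.2, 0.1]
gripper_width: 70.3
gripper_force: 0.0
```

Request:
step_arm(
  plan=[0, 0, 0, 0, 0, 0, 0, 0, 0, 0, 0, 0, 0, 0, 0, 0, 0, 0, 0, 0, 0, 0, 0, 0, 0, 0, 0, 0, 0, 0],
  hand=4.8,
  newtons=20,
)

```text
time_s: 32.02
ee_pos: [501.0, -7.1, 35.1]
ee_rot: [180.0, 0.0, -179.9]
force: [-0.5, -0.3, 0.3]
gripper_width: 53.3
gripper_force: 20.0
```

Request:
step_arm(
  plan=[0, 0, -2, 0, 0, 0, 0, 0, -3, 0, 0, 0, 0, 0, -3, 0, 0, 0, 0, 0, 0, 0, 0, 0, 0, 0, 0, 0, 0, 0],
)

```text
time_s: 32.43
ee_pos: [502.0, -7.1, 116.5]
ee_rot: [-180.0, 0.2, -179.9]
force: [-0.9, -0.3, -1.2]
gripper_width: 52.9
gripper_force: 20.0
```

Run:
```python
from h import *
s=sensors.state(); print(s["ee_pos"],s["gripper_width"],s["gripper_force"])
f=viewer.grab_frame("top")
for q in [(385,216),(432,219),(428,321),(377,317)]: print(np.round(ray(f,q,12)[:2]))
reg=(330,680,-340,-120); o=ortho(f,5,*reg); h=cv2.cvtColor(o,cv2.COLOR_RGB2HSV); show("cork",blobs((h[...,0]>9)&(h[...,0]<25)&(h[...,1]>135)&(h[...,2]>110),reg[0],reg[2],amin=3000))
```

```text
[501.9739979   -7.10561762 116.52906142] 52.88734299909341 19.999920129776
[ 657. -185.]
[ 648. -319.]
[ 362. -289.]
[ 373. -153.]
cork [ 511.3 -234.6] [ 511.2 -234.6] [130.9 280.6] 83.9 36485
```

Request:
step_arm(
  plan=[-1.11, -2.95, 0, 0, 0, 0, -1.11, -2.95, 0, 0, 0, 0, -1.11, -2.95, 0, 0, 0, 0, -1.11, -2.95, 0, 0, 0, 0, -1.11, -2.95, 0, 0, 0, 0],
)

```text
time_s: 32.9
ee_pos: [555.6, -155.5, 113.0]
ee_rot: [179.9, -0.2, -179.9]
force: [0.1, -0.1, -0.0]
gripper_width: 52.9
gripper_force: 20.0
```

Request:
step_arm(
  plan=[-1.11, -2.95, 0, 0, 0, 0, -1.11, -2.95, 0, 0, 0, 0, -1.11, -2.95, 0, 0, 0, 0, 0, 0, 3, 0, 0, 0, 0, 0, 3, 0, 0, 0],
)

```text
time_s: 33.32
ee_pos: [590.7, -245.2, 53.7]
ee_rot: [-180.0, 0.1, 179.9]
force: [0.0, 0.7, -1.3]
gripper_width: 52.7
gripper_force: 20.0
```

Request:
step_arm(
  plan=[0, 0, 2, 0, 0, 0, 0, 0, 1.5, 0, 0, 0, 0, 0, 1, 0, 0, 0, 0, 0, 0, 0, 0, 0, 0, 0, 0, 0, 0, 0],
)

```text
time_s: 33.73
ee_pos: [589.4, -242.7, 9.1]
ee_rot: [179.9, -0.1, -179.9]
force: [0.3, 0.6, -0.6]
gripper_width: 53.1
gripper_force: 20.0
```

Request:
step_arm(
  plan=[0, 0, 0, 0, 0, 0, 0, 0, 0, 0, 0, 0],
)

```text
time_s: 33.9
ee_pos: [590.9, -243.3, 11.3]
ee_rot: [-180.0, 0.1, -179.9]
force: [0.4, 0.4, -0.7]
gripper_width: 52.7
gripper_force: 20.0
```

Request:
step_arm(
  plan=[0, 0, 0.6, 0, 0, 0, 0, 0, 0.53, 0, 0, 0, 0, 0, 0, 0, 0, 0, 0, 0, 0, 0, 0, 0],
)

```text
time_s: 34.23
ee_pos: [589.9, -242.9, -1.3]
ee_rot: [180.0, -0.0, -179.9]
force: [-0.6, 0.5, -0.8]
gripper_width: 53.1
gripper_force: 20.0
```

Request:
step_arm(
  plan=[0, 0, 0, 0, 0, 0, 0, 0, 0, 0, 0, 0, 0, 0, 0, 0, 0, 0, 0, 0, 0, 0, 0, 0],
  hand=7.0,
)

```text
time_s: 34.57
ee_pos: [590.1, -243.0, -1.0]
ee_rot: [-180.0, 0.0, -179.9]
force: [0.2, 0.5, 0.2]
gripper_width: 69.5
gripper_force: 0.0
```

Request:
step_arm(
  plan=[0, 0, -1, 0, 0, 0, 0, 0, -3, 0, 0, 0, 0, 0, -4, 0, 0, 0, 0, 0, -4, 0, 0, 0, 0, 0, -3, 0, 0, 0],
)

```text
time_s: 34.98
ee_pos: [590.9, -243.3, 153.2]
ee_rot: [-179.9, 0.2, -179.9]
force: [0.8, -0.1, 1.0]
gripper_width: 69.7
gripper_force: 0.0
```

Request:
step_arm(
  plan=[1.3, 3.65, 0, 0, 0, 0, 1.3, 3.65, 0, 0, 0, 0, 1.3, 3.65, 0, 0, 0, 0, 1.3, 3.65, 0, 0, 0, 0, 1.3, 3.65, 0, 0, 0, 0],
  hand=7.4,
)

```text
time_s: 35.4
ee_pos: [523.9, -59.2, 149.8]
ee_rot: [180.0, 0.1, -180.0]
force: [-0.3, 0.9, -0.6]
gripper_width: 73.9
gripper_force: 0.0
```

Request:
step_arm(
  plan=[1.3, 3.65, 0, 0, 0, 0, 1.3, 3.65, 0, 0, 0, 0, 0, 0, 0, 0, 0, 0],
)

```text
time_s: 35.65
ee_pos: [495.8, 17.5, 149.7]
ee_rot: [179.8, -0.1, -179.7]
force: [-1.6, -1.2, -1.0]
gripper_width: 74.1
gripper_force: 0.0
```

Run:
```python
from h import *
s=sensors.state(); print(s["ee_pos"],s["gripper_width"])
f=viewer.grab_frame("top"); g=viewer.grab_frame("scene")
show("pad top",badges(f)); show("pad sc",badges(g)); show("tray top",badges(f,17,(360,660,-300,-180))); show("tray sc",badges(g,17,(360,660,-300,-180)))
save(g,"s7.png")
```

```text
[495.81263544  17.49290206 149.74514652] 74.05549242888308
pad top [563.3 194.1] [563.2 194.5] [52.  50.5] 90.0 2100
pad top [420.8 231.7] [420.8 231. ] [48.  50.5] 90.0 1967
pad top [433.8 276.6] [451.4 282.4] [154.3  15.9] 10.7 1466
pad sc [420.7 231.4] [420.6 231.3] [47.9 46.4] 28.6 1813
pad sc [558.2 192.2] [556.3 191.7] [32.6 47. ] 13.7 1280
pad sc [472.5 273.5] [474.  273.9] [81.3  5.6] 5.1 383
tray top [ 590.7 -243. ] [ 591.  -242.9] [49.8 51.2] 66.8 2036
tray sc [ 590.4 -244.8] [ 590.4 -244.8] [47.  46.3] 39.3 1721
```

View pics/s7.png

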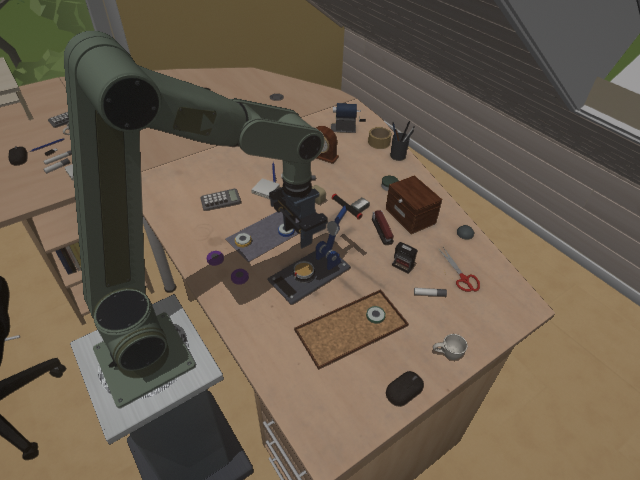

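Request:
step_arm(
  plan=[1.25, 3.57, 0, 0, 0, 0, 1.25, 3.57, 0, 0, 0, 0, 1.25, 3.57, 0, 0, 0, 0, 1.25, 3.57, 0, 0, 0, 0, 1.25, 3.57, 0, 0, 0, 0],
)

```text
time_s: 36.17
ee_pos: [436.5, 191.2, 149.4]
ee_rot: [180.0, 0.1, 179.9]
force: [0.2, 0.2, 0.7]
gripper_width: 74.1
gripper_force: 0.0
```

Request:
step_arm(
  plan=[1.25, 3.57, 0, 0, 0, 0, 0, 0, 4, 0, 0, 0, 0, 0, 4, 0, 0, 0, 0, 0, 3, 0, 0, 0, 0, 0, 1, 0, 0, 0],
)

```text
time_s: 36.58
ee_pos: [421.8, 224.6, 25.2]
ee_rot: [-179.8, -0.3, -180.0]
force: [0.3, 0.3, 0.7]
gripper_width: 74.1
gripper_force: 0.0
```

Request:
step_arm(
  plan=[0, 0, 0, 0, 0, 0, 0, 0, 0, 0, 0, 0, 0, 0, 0, 0, 0, 0, 0, 0, 0, 0, 0, 0],
)

```text
time_s: 36.92
ee_pos: [425.1, 226.7, 30.3]
ee_rot: [179.9, 0.2, -180.0]
force: [0.4, 0.2, 0.8]
gripper_width: 74.5
gripper_force: 0.0
```

Request:
step_arm(
  plan=[0.35, 0.47, 0.8, 0, 0, 0, 0, 0, 0.8, 0, 0, 0, 0, 0, 0.8, 0, 0, 0, 0, 0, 0.4, 0, 0, 0, 0, 0, 0, 0, 0, 0],
)

```text
time_s: 37.33
ee_pos: [418.9, 230.8, -0.4]
ee_rot: [-179.9, -0.1, -179.9]
force: [-0.3, -0.3, -0.3]
gripper_width: 74.1
gripper_force: 0.0
```

Request:
step_arm(
  plan=[0, 0, 0, 0, 0, 0, 0, 0, 0, 0, 0, 0, 0, 0, 0, 0, 0, 0],
)

```text
time_s: 37.58
ee_pos: [420.2, 231.3, 1.0]
ee_rot: [180.0, 0.0, -179.9]
force: [-0.2, 0.1, -0.1]
gripper_width: 73.6
gripper_force: 0.0
```

Request:
step_arm(
  plan=[-0.07, 0.03, 0.26, 0, 0, 0, 0, 0, 0, 0, 0, 0, 0, 0, 0, 0, 0, 0, 0, 0, 0, 0, 0, 0],
)

```text
time_s: 37.92
ee_pos: [420.7, 231.5, -1.7]
ee_rot: [180.0, 0.0, -179.9]
force: [-0.1, 0.4, -0.6]
gripper_width: 73.8
gripper_force: 0.0
```

Request:
step_arm(
  plan=[0, 0, 0, 0, 0, 0, 0, 0, 0, 0, 0, 0, 0, 0, 0, 0, 0, 0, 0, 0, 0, 0, 0, 0, 0, 0, 0, 0, 0, 0],
  hand=4.8,
  newtons=20,
)

```text
time_s: 38.33
ee_pos: [420.7, 231.6, -1.7]
ee_rot: [180.0, 0.0, -179.9]
force: [0.0, 0.3, 0.3]
gripper_width: 52.6
gripper_force: 20.0
```

Request:
step_arm(
  plan=[0, 0, 0, 0, 0, 0, 0, 0, 0, 0, 0, 0],
)

```text
time_s: 38.5
ee_pos: [420.7, 231.5, -1.7]
ee_rot: [180.0, 0.0, -179.9]
force: [-0.1, 0.3, 0.0]
gripper_width: 53.1
gripper_force: 20.0
```

Request:
step_arm(
  plan=[0, 0, -3, 0, 0, 0, 0, 0, -3, 0, 0, 0, 0, 0, -3, 0, 0, 0, -1.01, -2.98, 0, 0, 0, 0, -1.01, -2.98, 0, 0, 0, 0],
)

```text
time_s: 38.92
ee_pos: [442.2, 172.7, 90.2]
ee_rot: [179.9, 0.3, -179.7]
force: [0.0, 0.2, -0.9]
gripper_width: 52.8
gripper_force: 20.0
```

Request:
step_arm(
  plan=[-1.01, -2.98, 0, 0, 0, 0, -1.01, -2.98, 0, 0, 0, 0, -1.01, -2.98, 0, 0, 0, 0, -1.01, -2.98, 0, 0, 0, 0, -1.01, -2.98, 0, 0, 0, 0],
)

```text
time_s: 39.33
ee_pos: [491.6, 21.4, 88.1]
ee_rot: [180.0, -0.0, -179.9]
force: [-0.2, -0.1, -1.0]
gripper_width: 52.7
gripper_force: 20.0
```

Request:
step_arm(
  plan=[-1.01, -2.98, 0, 0, 0, 0, 0, 0, 0, 0, 0, 0, 0, 0, 0, 0, 0, 0, 0, 0, 0, 0, 0, 0, 0, 0, 0, 0, 0, 0],
)

```text
time_s: 39.75
ee_pos: [501.0, -5.9, 88.0]
ee_rot: [180.0, -0.1, -179.9]
force: [0.5, 0.9, -0.8]
gripper_width: 53.0
gripper_force: 20.0
```

Request:
step_arm(
  plan=[0, 0, 1.5, 0, 0, 0, 0, 0, 1.5, 0, 0, 0, 0, 0, 1, 0, 0, 0, 0, 0, 0, 0, 0, 0, 0, 0, 0, 0, 0, 0],
)

```text
time_s: 40.17
ee_pos: [501.3, -6.1, 48.0]
ee_rot: [180.0, -0.1, -179.9]
force: [0.3, 0.6, -0.8]
gripper_width: 52.7
gripper_force: 20.0
```

Request:
step_arm(
  plan=[0, 0, 0, 0, 0, 0, 0, 0, 0, 0, 0, 0],
)

```text
time_s: 40.33
ee_pos: [502.4, -6.6, 49.0]
ee_rot: [180.0, 0.1, -179.9]
force: [1.1, 0.6, 0.7]
gripper_width: 53.0
gripper_force: 20.0
```

Request:
step_arm(
  plan=[0.06, -0.05, 0.8, 0, 0, 0, 0, 0, 0, 0, 0, 0, 0, 0, 0, 0, 0, 0, 0, 0, 0, 0, 0, 0],
)

```text
time_s: 40.67
ee_pos: [501.0, -7.3, 40.2]
ee_rot: [180.0, -0.0, -179.9]
force: [-0.5, 0.4, -1.5]
gripper_width: 52.9
gripper_force: 20.0
```

Request:
step_arm(
  plan=[0, 0, 0.15, 0, 0, 0, 0, 0, 0, 0, 0, 0, 0, 0, 0, 0, 0, 0],
)

```text
time_s: 40.92
ee_pos: [501.1, -7.3, 38.7]
ee_rot: [180.0, -0.0, -179.9]
force: [0.3, -0.7, -1.7]
gripper_width: 52.9
gripper_force: 20.0
```

Request:
step_arm(
  plan=[0, 0, 0.15, 0, 0, 0, 0, 0, 0, 0, 0, 0, 0, 0, 0, 0, 0, 0],
)

```text
time_s: 41.17
ee_pos: [501.1, -7.3, 37.2]
ee_rot: [180.0, -0.0, -179.9]
force: [0.3, 0.3, -1.5]
gripper_width: 53.0
gripper_force: 20.0
```

Request:
step_arm(
  plan=[0, 0, 0.1, 0, 0, 0, 0, 0, 0, 0, 0, 0, 0, 0, 0, 0, 0, 0],
)

```text
time_s: 41.42
ee_pos: [501.1, -7.3, 36.2]
ee_rot: [180.0, -0.0, -179.9]
force: [-0.1, -0.7, -1.3]
gripper_width: 52.8
gripper_force: 20.0
```

Request:
step_arm(
  plan=[0, 0, 0, 0, 0, 0, 0, 0, 0, 0, 0, 0, 0, 0, 0, 0, 0, 0, 0, 0, 0, 0, 0, 0],
  hand=7.0,
)

```text
time_s: 41.75
ee_pos: [501.2, -7.3, 36.3]
ee_rot: [180.0, 0.0, -179.9]
force: [0.6, -0.1, 0.3]
gripper_width: 69.6
gripper_force: 0.0
```

Request:
step_arm(
  plan=[0, 0, -1, 0, 0, 0, 0, 0, -3, 0, 0, 0, 0, 0, -4, 0, 0, 0, 0, 0, -4, 0, 0, 0, 0, 0, -4, 0, 0, 0],
)

```text
time_s: 42.17
ee_pos: [500.6, -7.3, 198.8]
ee_rot: [180.0, 0.0, -179.9]
force: [1.2, -0.1, -1.2]
gripper_width: 70.0
gripper_force: 0.0
```

Request:
step_arm(
  plan=[0, 0, -4, 0, 0, 0.124, 0, 0, 0, 0, 0, 0.124, 0, 0, 0, 0, 0, 0.124, 0, 0, 0, 0, 0, 0.124, 0, 0, 0, 0, 0, 0.124],
  hand=5.0,
)

```text
time_s: 42.58
ee_pos: [501.0, -7.3, 237.5]
ee_rot: [179.9, 0.1, 144.2]
force: [0.5, -0.1, 0.7]
gripper_width: 50.1
gripper_force: 0.0
```

Request:
step_arm(
  plan=[0, 0, 0, 0, 0, 0.124, 0, 0, 0, 0, 0, 0.124, 0, 0, 0, 0, 0, 0.124, 0, 0, 0, 0, 0, 0.124, 0, 0, 0, 0, 0, 0.124],
)

```text
time_s: 43.0
ee_pos: [500.9, -7.3, 237.1]
ee_rot: [180.0, 0.0, 108.7]
force: [0.8, -0.1, -0.1]
gripper_width: 50.2
gripper_force: 0.0
```

Request:
step_arm(
  plan=[0, 0, 0, 0, 0, 0.124, 0, 0, 0, 0, 0, 0.124, -0.9, 3.8, -0.5, 0, 0, 0, -0.9, 4, 0, 0, 0, 0, -0.9, 4, 0, 0, 0, 0],
)

```text
time_s: 43.42
ee_pos: [621.9, -24.4, 243.0]
ee_rot: [179.9, 0.0, 94.8]
force: [1.1, -0.2, 0.6]
gripper_width: 50.0
gripper_force: 0.0
```

Request:
step_arm(
  plan=[-0.1, 4.1, 0, 0, 0, 0, 0, 0, 0, 0, 0, 0, 0, 0, 0, 0, 0, 0, 0, 0, 0, 0, 0, 0],
)

```text
time_s: 43.75
ee_pos: [661.3, -21.8, 241.2]
ee_rot: [-179.9, -0.0, 94.8]
force: [0.7, -0.1, 0.4]
gripper_width: 49.9
gripper_force: 0.0
```

Run:
```python
from h import *
s=sensors.state(); print(s["ee_rot"])
R2=R.from_euler('z',4.8,degrees=True).as_matrix(); print("press",R2.T@(s["ee_pos"]-[501.4,-7,0]))
g=viewer.grab_frame("scene"); crop(g,"s8.png",250,170,390,290,5); f=viewer.grab_frame("top"); show("pad",badges(f)); show("padsc",badges(g))
```

```text
[-1.79927536e+02 -1.22914734e-02  9.48179031e+01]
press [158.06644855 -28.15905517 241.21821124]
pad [563.3 194.2] [562.9 194. ] [51.9 52.4] 40.2 2139
pad [433.4 275.6] [452.7 282.5] [157.5  18.8] 11.7 1709
padsc [563.8 193.7] [563.2 193.7] [47.9 47.6] 55.0 1814
padsc [471.8 273.3] [473.8 273.9] [81.8  6.1] 5.4 408
padsc [572.  282.8] [573.5 283.4] [79.4  5.7] 4.9 374
```

View pics/s8.png

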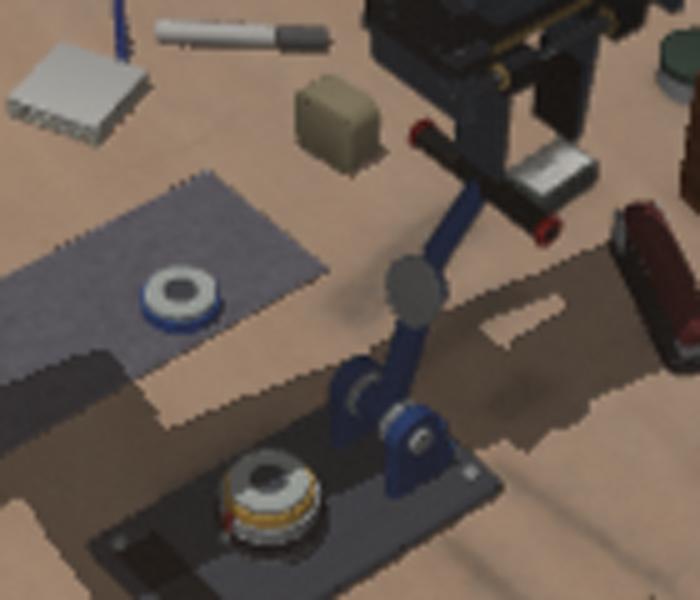

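Yellow sits flat in the die (crop (270,500)), blue waits on the pad at crop (180,298). Gripping the bar and swinging.

Request:
step_arm(
  plan=[0, 0.2, 2.5, 0, 0, 0, 0, 0, 2.5, 0, 0, 0, 0, 0, 2, 0, 0, 0, 0, 0, 0, 0, 0, 0, 0, 0, 0, 0, 0, 0],
)

```text
time_s: 44.27
ee_pos: [662.7, -21.6, 171.8]
ee_rot: [-179.9, -0.0, 94.8]
force: [0.2, 0.7, 0.8]
gripper_width: 50.1
gripper_force: 0.0
```

Request:
step_arm(
  plan=[0, 0, 0, 0, 0, 0, 0, 0, 0, 0, 0, 0, 0, 0, 0, 0, 0, 0, 0, 0, 0, 0, 0, 0, 0, 0, 0, 0, 0, 0],
  hand=1.3,
  newtons=55,
)

```text
time_s: 44.68
ee_pos: [664.2, -21.7, 172.0]
ee_rot: [179.9, 0.0, 94.8]
force: [0.1, -0.0, 0.4]
gripper_width: 19.3
gripper_force: 0.0
```

Request:
step_arm(
  plan=[0, 0, 0, 0, 0, 0, 0, 0, 0, 0, 0, 0],
)

```text
time_s: 44.85
ee_pos: [663.6, -21.7, 171.7]
ee_rot: [-180.0, -0.0, 94.8]
force: [-2.3, 0.3, 3.6]
gripper_width: 15.0
gripper_force: 55.0
```

Request:
step_arm(
  plan=[0, -1.1, -0.47, 0, 0, 0, 0, -1.13, -0.39, 0, 0, 0, 0, -1.15, -0.31, 0, 0, 0, 0, -1.17, -0.22, 0, 0, 0, 0, -1.19, -0.14, 0, 0, 0],
)

```text
time_s: 45.27
ee_pos: [611.2, -25.8, 189.1]
ee_rot: [179.2, -0.0, 94.8]
force: [8.2, 2.5, 4.1]
gripper_width: 15.0
gripper_force: 55.0
```

Request:
step_arm(
  plan=[0, -1.19, -0.05, 0, 0, 0, 0, -1.19, 0.04, 0, 0, 0, 0, -1.19, 0.12, 0, 0, 0, 0, -1.17, 0.21, 0, 0, 0, 0, -1.16, 0.3, 0, 0, 0],
)

```text
time_s: 45.68
ee_pos: [552.4, -30.4, 183.3]
ee_rot: [179.2, -0.1, 94.8]
force: [5.9, 3.4, 5.2]
gripper_width: 15.0
gripper_force: 55.0
```

Request:
step_arm(
  plan=[0, -1.13, 0.38, 0, 0, 0, 0, -1.1, 0.46, 0, 0, 0, 0, -1.06, 0.54, 0, 0, 0, 0, -1.02, 0.62, 0, 0, 0, 0, -0.97, 0.69, 0, 0, 0],
)

```text
time_s: 46.1
ee_pos: [499.6, -34.5, 155.9]
ee_rot: [179.2, -0.1, 94.7]
force: [6.3, 5.5, 5.5]
gripper_width: 15.3
gripper_force: 55.0
```

Request:
step_arm(
  plan=[0, -0.92, 0.76, 0, 0, 0, 0, -0.86, 0.83, 0, 0, 0, 0, -0.8, 0.89, 0, 0, 0, 0, -0.73, 0.94, 0, 0, 0, 0, -0.66, 0.99, 0, 0, 0],
)

```text
time_s: 46.52
ee_pos: [459.1, -37.7, 111.3]
ee_rot: [179.4, -0.1, 94.7]
force: [4.3, 6.5, 6.5]
gripper_width: 14.9
gripper_force: 55.0
```

Request:
step_arm(
  plan=[0, -0.59, 1.04, 0, 0, 0, 0, -0.51, 1.08, 0, 0, 0, 0, -0.43, 1.11, 0, 0, 0, 0, -0.35, 1.14, 0, 0, 0, 0, 0, 0, 0, 0, 0],
)

```text
time_s: 46.93
ee_pos: [438.3, -39.4, 65.7]
ee_rot: [179.7, -0.1, 94.7]
force: [1.7, 6.4, 5.9]
gripper_width: 14.8
gripper_force: 55.0
```

Request:
step_arm(
  plan=[0, -0.15, 0.6, 0, 0, 0, 0, -0.11, 0.56, 0, 0, 0, 0, 0, 0.2, 0, 0, 0, 0, 0, 0.2, 0, 0, 0, 0, 0, 0, 0, 0, 0],
)

```text
time_s: 47.35
ee_pos: [434.7, -39.6, 51.6]
ee_rot: [179.9, -0.1, 94.7]
force: [-2.8, 7.2, 14.0]
gripper_width: 14.6
gripper_force: 55.0
```

Request:
step_arm(
  plan=[0, 0, 0.2, 0, 0, 0, 0, 0, 0.1, 0, 0, 0, 0, 0, 0, 0, 0, 0, 0, 0, 0, 0, 0, 0],
)

```text
time_s: 47.68
ee_pos: [434.1, -39.7, 48.7]
ee_rot: [179.9, -0.1, 94.7]
force: [-5.0, 6.0, 15.4]
gripper_width: 14.6
gripper_force: 55.0
```

Request:
step_arm(
  plan=[0, 0, 0.2, 0, 0, 0, 0, 0, 0, 0, 0, 0, 0, 0, 0, 0, 0, 0],
)

```text
time_s: 47.93
ee_pos: [433.8, -39.7, 46.8]
ee_rot: [180.0, -0.1, 94.7]
force: [-5.0, 6.5, 17.2]
gripper_width: 15.0
gripper_force: 55.0
```

Request:
step_arm(
  plan=[0, 0, 0.2, 0, 0, 0, 0, 0, 0, 0, 0, 0, 0, 0, 0, 0, 0, 0],
)

```text
time_s: 48.18
ee_pos: [433.6, -39.7, 46.0]
ee_rot: [180.0, -0.1, 94.7]
force: [-8.7, 6.9, 29.6]
gripper_width: 15.1
gripper_force: 55.0
```

Request:
step_arm(
  plan=[0, 0, 0.1, 0, 0, 0, 0, 0, 0, 0, 0, 0, 0, 0, 0, 0, 0, 0],
)

```text
time_s: 48.43
ee_pos: [433.7, -39.8, 45.8]
ee_rot: [180.0, -0.1, 94.7]
force: [-10.7, 7.2, 37.1]
gripper_width: 15.1
gripper_force: 55.0
```

Hard stop reached. I return the lever, release it, and go back above the die.

Request:
step_arm(
  plan=[0, 0, -0.3, 0, 0, 0, 0, 0.26, -1.16, 0, 0, 0, 0, 0.35, -1.14, 0, 0, 0, 0, 0.43, -1.11, 0, 0, 0, 0, 0.51, -1.08, 0, 0, 0],
)

```text
time_s: 48.85
ee_pos: [447.1, -38.6, 89.9]
ee_rot: [-179.7, -0.2, 94.8]
force: [-2.7, 3.4, -0.4]
gripper_width: 14.9
gripper_force: 55.0
```

Request:
step_arm(
  plan=[0, 0.59, -1.04, 0, 0, 0, 0, 0.66, -0.99, 0, 0, 0, 0, 0.73, -0.94, 0, 0, 0, 0, 0.8, -0.89, 0, 0, 0, 0, 0.86, -0.83, 0, 0, 0],
)

```text
time_s: 49.27
ee_pos: [478.3, -36.1, 136.6]
ee_rot: [-179.0, -0.1, 94.8]
force: [-16.7, 0.1, 12.3]
gripper_width: 14.7
gripper_force: 55.0
```

Request:
step_arm(
  plan=[0, 0.92, -0.76, 0, 0, 0, 0, 0.97, -0.69, 0, 0, 0, 0, 1.02, -0.62, 0, 0, 0, 0, 1.06, -0.54, 0, 0, 0, 0, 1.1, -0.46, 0, 0, 0],
)

```text
time_s: 49.68
ee_pos: [533.5, -31.9, 169.9]
ee_rot: [-179.7, -0.1, 94.8]
force: [-8.0, 1.6, 9.4]
gripper_width: 14.9
gripper_force: 55.0
```

Request:
step_arm(
  plan=[0, 1.13, -0.38, 0, 0, 0, 0, 1.16, -0.3, 0, 0, 0, 0, 1.17, -0.21, 0, 0, 0, 0, 1.19, -0.12, 0, 0, 0, 0, 1.19, -0.04, 0, 0, 0],
)

```text
time_s: 50.1
ee_pos: [593.3, -27.2, 178.4]
ee_rot: [-179.8, -0.0, 94.8]
force: [-3.3, 1.2, 1.9]
gripper_width: 15.2
gripper_force: 55.0
```

Request:
step_arm(
  plan=[0, 1.19, 0.05, 0, 0, 0, 0, 1.19, 0.14, 0, 0, 0, 0, 1.17, 0.22, 0, 0, 0, 0, 1.15, 0.31, 0, 0, 0, 0, 1.13, 0.39, 0, 0, 0],
)

```text
time_s: 50.52
ee_pos: [652.0, -22.8, 166.4]
ee_rot: [-179.8, 0.0, 94.8]
force: [-1.7, -0.5, 0.8]
gripper_width: 15.0
gripper_force: 55.0
```

Request:
step_arm(
  plan=[0, 0.9, 0.4, 0, 0, 0, 0, 0, 0, 0, 0, 0, 0, 0, 0, 0, 0, 0],
)

```text
time_s: 50.77
ee_pos: [662.4, -22.1, 162.1]
ee_rot: [180.0, 0.0, 94.8]
force: [-0.8, -1.9, -3.1]
gripper_width: 15.1
gripper_force: 55.0
```

Request:
step_arm(
  plan=[0, 0, 0, 0, 0, 0, 0, 0, 0, 0, 0, 0, 0, 0, 0, 0, 0, 0, 0, 0, -3.5, 0, 0, 0, 0, 0, -4, 0, 0, 0],
  hand=5.0,
  newtons=20,
)

```text
time_s: 51.18
ee_pos: [660.1, -21.6, 235.8]
ee_rot: [-179.6, -0.1, 94.8]
force: [1.2, 0.3, 0.3]
gripper_width: 45.5
gripper_force: 0.0
```

Request:
step_arm(
  plan=[0.56, -3.15, 0, 0, 0, 0, 0.56, -3.15, 0, 0, 0, 0, 0.56, -3.15, 0, 0, 0, 0, 0.56, -3.15, 0, 0, 0, 0, 0.56, -3.15, 0, 0, 0, 0],
)

```text
time_s: 51.6
ee_pos: [501.2, -6.9, 238.4]
ee_rot: [179.9, -0.0, 94.8]
force: [-0.6, -1.2, 0.7]
gripper_width: 49.9
gripper_force: 0.0
```

Request:
step_arm(
  plan=[0, 0, 0, 0, 0, -0.124, 0, 0, 0, 0, 0, -0.124, 0, 0, 0, 0, 0, -0.124, 0, 0, 0, 0, 0, -0.124, 0, 0, 0, 0, 0, -0.124],
  hand=7.0,
)

```text
time_s: 52.02
ee_pos: [502.7, -7.0, 238.7]
ee_rot: [179.9, 0.1, 130.7]
force: [-0.2, -0.5, 0.2]
gripper_width: 70.0
gripper_force: 0.0
```

Request:
step_arm(
  plan=[0, 0, 0, 0, 0, -0.124, 0, 0, 0, 0, 0, -0.124, 0, 0, 0, 0, 0, -0.124, 0, 0, 0, 0, 0, -0.124, 0, 0, 0, 0, 0, -0.124],
)

```text
time_s: 52.43
ee_pos: [502.8, -7.0, 238.6]
ee_rot: [180.0, 0.1, 166.2]
force: [-0.6, -0.4, -0.1]
gripper_width: 70.0
gripper_force: 0.0
```

Request:
step_arm(
  plan=[0, 0, 0, 0, 0, -0.124, 0, 0, 0, 0, 0, -0.124, 0, 0, 0, 0, 0, 0, 0, 0, 0, 0, 0, 0],
)

```text
time_s: 52.77
ee_pos: [502.7, -7.1, 238.4]
ee_rot: [180.0, 0.1, 179.9]
force: [-0.9, -0.1, 0.4]
gripper_width: 69.7
gripper_force: 0.0
```

Request:
step_arm(
  plan=[0.1, 0, 4, 0, 0, 0, 0, 0, 4, 0, 0, 0, 0, 0, 4, 0, 0, 0, 0, 0, 3, 0, 0, 0, 0, 0, 2, 0, 0, 0],
)

```text
time_s: 53.18
ee_pos: [499.7, -7.0, 65.1]
ee_rot: [180.0, -0.2, 179.9]
force: [0.6, 1.2, -0.4]
gripper_width: 69.6
gripper_force: 0.0
```

Request:
step_arm(
  plan=[0, 0, 1, 0, 0, 0, 0, 0, 0.8, 0, 0, 0, 0, 0, 0.7, 0, 0, 0, 0, 0, 0.4, 0, 0, 0, 0, 0, 0, 0, 0, 0],
)

```text
time_s: 53.6
ee_pos: [502.0, -7.2, 39.1]
ee_rot: [180.0, 0.0, -180.0]
force: [0.1, 1.1, -0.3]
gripper_width: 70.2
gripper_force: 0.0
```

Request:
step_arm(
  plan=[0, 0, 0.3, 0, 0, 0, 0, 0, 0, 0, 0, 0, 0, 0, 0, 0, 0, 0, 0, 0, 0, 0, 0, 0],
)

```text
time_s: 53.93
ee_pos: [502.0, -7.2, 36.4]
ee_rot: [180.0, 0.1, -179.9]
force: [0.2, 0.8, -0.2]
gripper_width: 69.9
gripper_force: 0.0
```

Request:
step_arm(
  plan=[0, 0, 0, 0, 0, 0, 0, 0, 0, 0, 0, 0, 0, 0, 0, 0, 0, 0, 0, 0, 0, 0, 0, 0, 0, 0, 0, 0, 0, 0],
  hand=4.8,
  newtons=20,
)

```text
time_s: 54.35
ee_pos: [501.7, -7.1, 36.1]
ee_rot: [180.0, 0.0, -179.9]
force: [-0.1, 0.2, 1.2]
gripper_width: 53.2
gripper_force: 20.0
```

Request:
step_arm(
  plan=[0, 0, -2, 0, 0, 0, 0, 0, -3, 0, 0, 0, 0, 0, -3, 0, 0, 0, 0, 0, 0, 0, 0, 0],
)

```text
time_s: 54.68
ee_pos: [505.4, -7.3, 121.1]
ee_rot: [-180.0, 0.6, -179.9]
force: [0.8, -1.0, -0.8]
gripper_width: 52.6
gripper_force: 20.0
```

Request:
step_arm(
  plan=[-0.11, -2.85, 0, 0, 0, 0, -0.11, -2.85, 0, 0, 0, 0, -0.11, -2.85, 0, 0, 0, 0, -0.11, -2.85, 0, 0, 0, 0, -0.11, -2.85, 0, 0, 0, 0],
)

```text
time_s: 55.1
ee_pos: [506.8, -150.8, 115.3]
ee_rot: [180.0, -0.1, -179.9]
force: [0.4, 0.5, 0.1]
gripper_width: 52.5
gripper_force: 20.0
```

Request:
step_arm(
  plan=[-0.11, -2.85, 0, 0, 0, 0, -0.11, -2.85, 0, 0, 0, 0, -0.11, -2.85, 0, 0, 0, 0, 0, 0, 3, 0, 0, 0, 0, 0, 3, 0, 0, 0],
)

```text
time_s: 55.52
ee_pos: [511.9, -237.6, 56.1]
ee_rot: [-179.9, 0.2, 179.9]
force: [-0.7, 0.3, -1.4]
gripper_width: 52.7
gripper_force: 20.0
```

Request:
step_arm(
  plan=[0, 0, 2, 0, 0, 0, 0, 0, 1.5, 0, 0, 0, 0, 0, 1, 0, 0, 0, 0, 0, 0, 0, 0, 0, 0, 0, 0, 0, 0, 0],
)

```text
time_s: 55.93
ee_pos: [510.6, -235.1, 10.6]
ee_rot: [180.0, -0.0, -179.9]
force: [-0.5, -0.2, -0.8]
gripper_width: 52.4
gripper_force: 20.0
```

Request:
step_arm(
  plan=[0, 0, 0, 0, 0, 0, 0, 0, 0, 0, 0, 0],
)

```text
time_s: 56.1
ee_pos: [511.6, -235.5, 12.1]
ee_rot: [-179.9, 0.1, -179.9]
force: [0.1, 0.2, -1.2]
gripper_width: 52.8
gripper_force: 20.0
```

Request:
step_arm(
  plan=[0, 0, 0.6, 0, 0, 0, 0, 0, 0.57, 0, 0, 0, 0, 0, 0, 0, 0, 0, 0, 0, 0, 0, 0, 0],
)

```text
time_s: 56.43
ee_pos: [510.5, -235.0, -1.1]
ee_rot: [180.0, -0.0, -179.9]
force: [-0.7, -1.0, -0.6]
gripper_width: 53.1
gripper_force: 20.0
```

Request:
step_arm(
  plan=[0, 0, 0, 0, 0, 0, 0, 0, 0, 0, 0, 0, 0, 0, 0, 0, 0, 0, 0, 0, 0, 0, 0, 0],
  hand=7.0,
)

```text
time_s: 56.77
ee_pos: [510.7, -235.2, -0.7]
ee_rot: [180.0, 0.0, -179.9]
force: [0.2, 0.0, -0.4]
gripper_width: 70.1
gripper_force: 0.0
```

Request:
step_arm(
  plan=[0, 0, -1, 0, 0, 0, 0, 0, -3, 0, 0, 0, 0, 0, -4, 0, 0, 0, 0, 0, -4, 0, 0, 0, 0, 0, -3, 0, 0, 0],
)

```text
time_s: 57.18
ee_pos: [511.5, -235.5, 153.4]
ee_rot: [-179.9, 0.2, -179.9]
force: [1.3, -0.9, -0.3]
gripper_width: 70.0
gripper_force: 0.0
```

Request:
step_arm(
  plan=[-0.43, 3.57, 0, 0, 0, 0, -0.43, 3.57, 0, 0, 0, 0, -0.43, 3.57, 0, 0, 0, 0, -0.43, 3.57, 0, 0, 0, 0, -0.43, 3.57, 0, 0, 0, 0],
  hand=7.4,
)

```text
time_s: 57.6
ee_pos: [531.9, -55.2, 150.4]
ee_rot: [-180.0, 0.1, -180.0]
force: [0.6, 0.7, -0.3]
gripper_width: 74.1
gripper_force: 0.0
```

Run:
```python
from h import *
s=sensors.state(); print(s["ee_pos"],s["gripper_width"])
f=viewer.grab_frame("top"); g=viewer.grab_frame("scene")
show("pad top",badges(f)[:1]); show("pad sc",badges(g)[:1]); show("tray top",badges(f,17,(360,660,-300,-180))); show("tray sc",badges(g,17,(360,660,-300,-180)))
```

```text
[531.90299718 -55.15182104 150.36384987] 74.09485685203549
pad top [469.2 260.7] [499.2 284. ] [274.6  70.6] 20.6 10320
pad sc [563.8 193.6] [563.2 193.7] [47.9 47.6] 55.0 1808
tray top [ 590.7 -243.3] [ 590.8 -243.2] [51.  51.6] 69.1 2099
tray top [ 509.7 -234.6] [ 509.8 -234.5] [48.  48.5] 90.0 1859
tray sc [ 510.  -236.5] [ 510.3 -236.7] [47.7 47.8] 36.0 1806
tray sc [ 590.4 -244.8] [ 590.4 -244.8] [46.7 47. ] 33.7 1735
tray sc [ 655.5 -281.5] [ 654.5 -279. ] [42. 10.] 90.0 325
```

Request:
step_arm(
  plan=[-0.45, 3.56, 0, 0, 0, 0, -0.45, 3.56, 0, 0, 0, 0, -0.45, 3.56, 0, 0, 0, 0, -0.45, 3.56, 0, 0, 0, 0, -0.45, 3.56, 0, 0, 0, 0],
)

```text
time_s: 58.12
ee_pos: [554.5, 122.1, 150.1]
ee_rot: [-180.0, 0.1, -180.0]
force: [1.3, -0.8, -0.1]
gripper_width: 74.1
gripper_force: 0.0
```

Request:
step_arm(
  plan=[-0.45, 3.56, 0, 0, 0, 0, -0.45, 3.56, 0, 0, 0, 0, 0, 0, 4, 0, 0, 0, 0, 0, 4, 0, 0, 0, 0, 0, 3, 0, 0, 0],
)

```text
time_s: 58.53
ee_pos: [562.6, 192.4, 37.6]
ee_rot: [-180.0, -0.0, -179.9]
force: [-1.7, -0.5, -0.4]
gripper_width: 73.9
gripper_force: 0.0
```

Request:
step_arm(
  plan=[0, 0, 1, 0, 0, 0, 0, 0, 0, 0, 0, 0, 0, 0, 0, 0, 0, 0, 0, 0, 0, 0, 0, 0],
)

```text
time_s: 58.87
ee_pos: [565.2, 192.7, 31.6]
ee_rot: [179.9, 0.2, -180.0]
force: [0.2, -0.2, 0.4]
gripper_width: 73.8
gripper_force: 0.0
```

Request:
step_arm(
  plan=[0.1, 0.15, 0.9, 0, 0, 0, 0, 0, 0.9, 0, 0, 0, 0, 0, 0.9, 0, 0, 0, 0, 0, 0.3, 0, 0, 0, 0, 0, 0, 0, 0, 0],
)

```text
time_s: 59.28
ee_pos: [561.2, 193.8, -2.0]
ee_rot: [-180.0, -0.1, -179.9]
force: [-0.3, -0.9, -0.6]
gripper_width: 73.8
gripper_force: 0.0
```

Request:
step_arm(
  plan=[0, 0, 0.2, 0, 0, 0, 0, 0, 0, 0, 0, 0, 0, 0, 0, 0, 0, 0, 0, 0, 0, 0, 0, 0],
)

```text
time_s: 59.62
ee_pos: [562.4, 194.2, -2.5]
ee_rot: [180.0, 0.0, -179.9]
force: [-0.7, 0.6, -0.1]
gripper_width: 73.9
gripper_force: 0.0
```

Request:
step_arm(
  plan=[-0.08, 0, -0.08, 0, 0, 0, 0, 0, 0, 0, 0, 0, 0, 0, 0, 0, 0, 0, 0, 0, 0, 0, 0, 0],
)

```text
time_s: 59.95
ee_pos: [563.0, 194.1, -1.8]
ee_rot: [180.0, 0.0, -179.9]
force: [0.5, 0.3, 0.4]
gripper_width: 74.1
gripper_force: 0.0
```

Request:
step_arm(
  plan=[0, 0, 0, 0, 0, 0, 0, 0, 0, 0, 0, 0, 0, 0, 0, 0, 0, 0, 0, 0, 0, 0, 0, 0, 0, 0, 0, 0, 0, 0],
  hand=4.8,
  newtons=20,
)

```text
time_s: 60.37
ee_pos: [562.9, 194.1, -2.0]
ee_rot: [180.0, -0.0, -179.9]
force: [-0.6, -0.7, 0.1]
gripper_width: 53.0
gripper_force: 20.0
```

Request:
step_arm(
  plan=[0, 0, 0, 0, 0, 0, 0, 0, 0, 0, 0, 0],
)

```text
time_s: 60.53
ee_pos: [563.0, 194.1, -1.9]
ee_rot: [180.0, 0.0, -179.9]
force: [-0.5, -0.7, 0.1]
gripper_width: 52.9
gripper_force: 20.0
```

Request:
step_arm(
  plan=[0, 0, -3, 0, 0, 0, 0, 0, -3, 0, 0, 0, 0, 0, -3, 0, 0, 0, 0.88, -2.88, 0, 0, 0, 0, 0.88, -2.88, 0, 0, 0, 0],
)

```text
time_s: 60.95
ee_pos: [547.1, 137.2, 90.2]
ee_rot: [179.9, 0.3, -179.8]
force: [0.1, -1.7, -1.2]
gripper_width: 52.9
gripper_force: 20.0
```

Request:
step_arm(
  plan=[0.88, -2.88, 0, 0, 0, 0, 0.88, -2.88, 0, 0, 0, 0, 0.88, -2.88, 0, 0, 0, 0, 0.88, -2.88, 0, 0, 0, 0, 0.88, -2.88, 0, 0, 0, 0],
)

```text
time_s: 61.37
ee_pos: [500.8, -8.8, 88.0]
ee_rot: [180.0, -0.0, -179.9]
force: [0.3, 0.0, -1.0]
gripper_width: 52.6
gripper_force: 20.0
```

Request:
step_arm(
  plan=[0, 0, 0, 0, 0, 0, 0, 0, 1.5, 0, 0, 0, 0, 0, 1.5, 0, 0, 0, 0, 0, 1, 0, 0, 0, 0, 0, 0, 0, 0, 0],
)

```text
time_s: 61.78
ee_pos: [500.0, -7.2, 46.1]
ee_rot: [180.0, -0.3, -179.9]
force: [-0.1, -0.6, -1.1]
gripper_width: 53.0
gripper_force: 20.0
```

Request:
step_arm(
  plan=[0, 0, 0, 0, 0, 0, 0, 0, 0, 0, 0, 0],
)

```text
time_s: 61.95
ee_pos: [502.2, -7.3, 48.5]
ee_rot: [180.0, 0.1, -179.9]
force: [-0.0, 0.1, -0.0]
gripper_width: 53.0
gripper_force: 20.0
```

Request:
step_arm(
  plan=[0.03, 0, 0.8, 0, 0, 0, 0, 0, 0, 0, 0, 0, 0, 0, 0, 0, 0, 0, 0, 0, 0, 0, 0, 0],
)

```text
time_s: 62.28
ee_pos: [501.4, -7.5, 40.1]
ee_rot: [180.0, 0.0, -179.9]
force: [0.5, -0.4, -1.8]
gripper_width: 53.0
gripper_force: 20.0
```

Request:
step_arm(
  plan=[0, 0, 0.15, 0, 0, 0, 0, 0, 0, 0, 0, 0, 0, 0, 0, 0, 0, 0],
)

```text
time_s: 62.53
ee_pos: [501.5, -7.6, 38.7]
ee_rot: [180.0, 0.0, -179.9]
force: [-0.1, 0.6, -0.0]
gripper_width: 53.0
gripper_force: 20.0
```

Request:
step_arm(
  plan=[0, 0, 0.15, 0, 0, 0, 0, 0, 0, 0, 0, 0, 0, 0, 0, 0, 0, 0],
)

```text
time_s: 62.78
ee_pos: [501.1, -7.6, 36.9]
ee_rot: [180.0, -0.0, -179.9]
force: [-0.8, 0.0, -0.2]
gripper_width: 52.7
gripper_force: 20.0
```

Request:
step_arm(
  plan=[0, 0, 0.1, 0, 0, 0, 0, 0, 0, 0, 0, 0, 0, 0, 0, 0, 0, 0],
)

```text
time_s: 63.03
ee_pos: [501.2, -7.6, 35.9]
ee_rot: [180.0, -0.0, -179.9]
force: [-1.6, -0.2, -1.9]
gripper_width: 53.0
gripper_force: 20.0
```

Request:
step_arm(
  plan=[0, 0.03, 0, 0, 0, 0, 0, 0, 0, 0, 0, 0, 0, 0, 0, 0, 0, 0, 0, 0, 0, 0, 0, 0],
  hand=7.0,
)

```text
time_s: 63.37
ee_pos: [501.5, -7.3, 36.2]
ee_rot: [180.0, 0.0, -179.9]
force: [-0.3, 0.8, -1.2]
gripper_width: 69.7
gripper_force: 0.0
```

Request:
step_arm(
  plan=[0, 0, -1, 0, 0, 0, 0, 0, -3, 0, 0, 0, 0, 0, -4, 0, 0, 0, 0, 0, -4, 0, 0, 0, 0, 0, -4, 0, 0, 0],
)

```text
time_s: 63.78
ee_pos: [500.8, -7.3, 198.6]
ee_rot: [180.0, 0.0, -179.9]
force: [1.0, -0.2, 0.0]
gripper_width: 70.0
gripper_force: 0.0
```

Request:
step_arm(
  plan=[0, 0, -4, 0, 0, 0.124, 0, 0, 0, 0, 0, 0.124, 0, 0, 0, 0, 0, 0.124, 0, 0, 0, 0, 0, 0.124, 0, 0, 0, 0, 0, 0.124],
  hand=5.0,
)

```text
time_s: 64.2
ee_pos: [501.2, -7.3, 237.3]
ee_rot: [179.9, 0.1, 144.2]
force: [0.1, 0.5, -0.6]
gripper_width: 50.3
gripper_force: 0.0
```

Request:
step_arm(
  plan=[0, 0, 0, 0, 0, 0.124, 0, 0, 0, 0, 0, 0.124, 0, 0, 0, 0, 0, 0.124, 0, 0, 0, 0, 0, 0.124, 0, 0, 0, 0, 0, 0.124],
)

```text
time_s: 64.62
ee_pos: [501.1, -7.3, 236.9]
ee_rot: [180.0, 0.0, 108.7]
force: [-0.5, 0.4, -0.6]
gripper_width: 50.2
gripper_force: 0.0
```

Request:
step_arm(
  plan=[0, 0, 0, 0, 0, 0.124, 0, 0, 0, 0, 0, 0.124, -0.9, 3.9, -0.5, 0, 0, 0, -0.9, 4.1, 0, 0, 0, 0, -0.9, 4, 0, 0, 0, 0],
)

```text
time_s: 65.03
ee_pos: [623.9, -24.2, 242.8]
ee_rot: [179.9, 0.0, 94.8]
force: [0.4, -0.2, 0.2]
gripper_width: 49.8
gripper_force: 0.0
```

Request:
step_arm(
  plan=[-0.1, 4.1, 0, 0, 0, 0, 0, 0, 0, 0, 0, 0, 0, 0, 0, 0, 0, 0, 0, 0, 0, 0, 0, 0],
)

```text
time_s: 65.37
ee_pos: [663.2, -21.6, 241.0]
ee_rot: [-179.9, -0.0, 94.8]
force: [-0.4, -0.4, -0.4]
gripper_width: 50.0
gripper_force: 0.0
```

Run:
```python
from h import *
s=sensors.state(); print(s["ee_rot"])
R2=R.from_euler('z',4.8,degrees=True).as_matrix(); print("press",R2.T@(s["ee_pos"]-[501.4,-7,0]))
g=viewer.grab_frame("scene")
# compare die patch with the seated yellow picture
ref=cv2.imread("pics/s8.png")[430:560,200:340]; cv2.imwrite("pics/s9f.png",ref); crop(g,"s9.png",250,170,390,290,5); b=cv2.imread("pics/s9.png")[430:560,200:340]
def c(im): h=cv2.cvtColor(im,cv2.COLOR_BGR2HSV); m=(h[...,1]<75)&(h[...,2]>120); ys,xs=np.nonzero(m); return xs.mean(),ys.mean(),xs.min(),xs.max(),ys.min(),ys.max(),m.sum()
print(c(ref),c(b))
d=lambda im:cv2.cvtColor(im,cv2.COLOR_BGR2GRAY).astype(np.float32)
print(cv2.phaseCorrelate(d(ref),d(b)))
```

```text
[-1.79927133e+02 -1.25048310e-02  9.48187434e+01]
press [159.96602527 -28.06056992 240.99657645]
(np.float64(78.41889985895628), np.float64(63.77503526093089), np.int64(36), np.int64(117), np.int64(39), np.int64(91), np.int64(1418)) (np.float64(78.82468955441928), np.float64(63.425127830533235), np.int64(38), np.int64(110), np.int64(39), np.int64(79), np.int64(1369))
((0.04892868992394028, 0.5138185307258993), 0.7602330831833828)
```

The blue badge sits in the die the same way as yellow did. I swing the lever again.

Request:
step_arm(
  plan=[0, 0, 2.5, 0, 0, 0, 0, 0, 2.5, 0, 0, 0, 0, 0, 2, 0, 0, 0, 0, 0, 0, 0, 0, 0, 0, 0, 0, 0, 0, 0],
)

```text
time_s: 65.83
ee_pos: [662.4, -21.6, 171.7]
ee_rot: [-179.9, -0.0, 94.8]
force: [0.2, -0.9, 0.4]
gripper_width: 50.0
gripper_force: 0.0
```

Request:
step_arm(
  plan=[0, 0, 0, 0, 0, 0, 0, 0, 0, 0, 0, 0, 0, 0, 0, 0, 0, 0, 0, 0, 0, 0, 0, 0, 0, 0, 0, 0, 0, 0],
  hand=1.3,
  newtons=55,
)

```text
time_s: 66.25
ee_pos: [664.1, -21.7, 171.8]
ee_rot: [179.9, 0.0, 94.8]
force: [0.2, -0.8, -0.6]
gripper_width: 19.7
gripper_force: 0.0
```

Request:
step_arm(
  plan=[0, 0, 0, 0, 0, 0, 0, 0, 0, 0, 0, 0],
)

```text
time_s: 66.42
ee_pos: [663.6, -21.7, 171.6]
ee_rot: [-180.0, -0.0, 94.8]
force: [-0.8, -0.1, 2.8]
gripper_width: 14.9
gripper_force: 55.0
```

Request:
step_arm(
  plan=[0, -1.1, -0.47, 0, 0, 0, 0, -1.13, -0.39, 0, 0, 0, 0, -1.15, -0.31, 0, 0, 0, 0, -1.17, -0.22, 0, 0, 0, 0, -1.19, -0.14, 0, 0, 0],
)

```text
time_s: 66.83
ee_pos: [611.1, -25.8, 188.9]
ee_rot: [179.2, -0.0, 94.8]
force: [7.5, 0.9, 6.1]
gripper_width: 15.0
gripper_force: 55.0
```

Request:
step_arm(
  plan=[0, -1.19, -0.05, 0, 0, 0, 0, -1.19, 0.04, 0, 0, 0, 0, -1.19, 0.12, 0, 0, 0, 0, -1.17, 0.21, 0, 0, 0, 0, -1.16, 0.3, 0, 0, 0],
)

```text
time_s: 67.25
ee_pos: [552.3, -30.4, 183.0]
ee_rot: [179.2, -0.1, 94.8]
force: [6.7, 3.7, 5.3]
gripper_width: 14.8
gripper_force: 55.0
```

Request:
step_arm(
  plan=[0, -1.13, 0.38, 0, 0, 0, 0, -1.1, 0.46, 0, 0, 0, 0, -1.06, 0.54, 0, 0, 0, 0, -1.02, 0.62, 0, 0, 0, 0, -0.97, 0.69, 0, 0, 0],
)

```text
time_s: 67.67
ee_pos: [499.5, -34.5, 155.6]
ee_rot: [179.2, -0.1, 94.7]
force: [6.6, 5.1, 5.2]
gripper_width: 14.8
gripper_force: 55.0
```

Request:
step_arm(
  plan=[0, -0.92, 0.76, 0, 0, 0, 0, -0.86, 0.83, 0, 0, 0, 0, -0.8, 0.89, 0, 0, 0, 0, -0.73, 0.94, 0, 0, 0, 0, -0.66, 0.99, 0, 0, 0],
)

```text
time_s: 68.08
ee_pos: [459.0, -37.7, 111.1]
ee_rot: [179.4, -0.1, 94.7]
force: [4.7, 7.0, 5.9]
gripper_width: 14.7
gripper_force: 55.0
```

Request:
step_arm(
  plan=[0, -0.59, 1.04, 0, 0, 0, 0, -0.51, 1.08, 0, 0, 0, 0, -0.43, 1.11, 0, 0, 0, 0, -0.35, 1.14, 0, 0, 0, 0, 0, 0, 0, 0, 0],
)

```text
time_s: 68.5
ee_pos: [438.3, -39.3, 65.5]
ee_rot: [179.7, -0.1, 94.7]
force: [2.8, 5.8, 4.3]
gripper_width: 15.2
gripper_force: 55.0
```

Request:
step_arm(
  plan=[0, -0.15, 0.6, 0, 0, 0, 0, -0.11, 0.56, 0, 0, 0, 0, 0, 0.2, 0, 0, 0, 0, 0, 0.2, 0, 0, 0, 0, 0, 0, 0, 0, 0],
)

```text
time_s: 68.92
ee_pos: [434.8, -39.6, 51.4]
ee_rot: [179.9, -0.1, 94.7]
force: [-3.3, 5.9, 13.7]
gripper_width: 15.1
gripper_force: 55.0
```

Request:
step_arm(
  plan=[0, 0, 0.2, 0, 0, 0, 0, 0, 0.1, 0, 0, 0, 0, 0, 0.2, 0, 0, 0, 0, 0, 0, 0, 0, 0],
)

```text
time_s: 69.25
ee_pos: [433.8, -39.6, 46.7]
ee_rot: [180.0, -0.1, 94.7]
force: [-6.7, 6.1, 18.0]
gripper_width: 15.1
gripper_force: 55.0
```

Request:
step_arm(
  plan=[0, 0, 0.2, 0, 0, 0, 0, 0, 0, 0, 0, 0, 0, 0, 0, 0, 0, 0],
)

```text
time_s: 69.5
ee_pos: [433.7, -39.7, 45.9]
ee_rot: [180.0, -0.1, 94.7]
force: [-9.0, 6.9, 30.4]
gripper_width: 15.1
gripper_force: 55.0
```

Stop reached again. One more nudge to be sure, then I return the lever.

Request:
step_arm(
  plan=[0, 0, 0.1, 0, 0, 0, 0, 0, 0, 0, 0, 0, 0, 0, 0, 0, 0, 0],
)

```text
time_s: 69.75
ee_pos: [433.6, -39.7, 45.7]
ee_rot: [179.9, -0.1, 94.7]
force: [-11.2, 6.7, 37.8]
gripper_width: 15.2
gripper_force: 55.0
```

Request:
step_arm(
  plan=[0, 0, -0.3, 0, 0, 0, 0, 0.26, -1.16, 0, 0, 0, 0, 0.35, -1.14, 0, 0, 0, 0, 0.43, -1.11, 0, 0, 0, 0, 0.51, -1.08, 0, 0, 0],
)

```text
time_s: 70.17
ee_pos: [447.1, -38.5, 89.8]
ee_rot: [-179.7, -0.2, 94.8]
force: [-1.7, 2.7, -0.5]
gripper_width: 15.2
gripper_force: 55.0
```

Request:
step_arm(
  plan=[0, 0.59, -1.04, 0, 0, 0, 0, 0.66, -0.99, 0, 0, 0, 0, 0.73, -0.94, 0, 0, 0, 0, 0.8, -0.89, 0, 0, 0, 0, 0.86, -0.83, 0, 0, 0],
)

```text
time_s: 70.58
ee_pos: [478.3, -36.0, 136.4]
ee_rot: [-179.0, -0.1, 94.8]
force: [-15.7, 0.7, 13.0]
gripper_width: 15.0
gripper_force: 55.0
```

Request:
step_arm(
  plan=[0, 0.92, -0.76, 0, 0, 0, 0, 0.97, -0.69, 0, 0, 0, 0, 1.02, -0.62, 0, 0, 0, 0, 1.06, -0.54, 0, 0, 0, 0, 1.1, -0.46, 0, 0, 0],
)

```text
time_s: 71.0
ee_pos: [533.3, -31.9, 169.7]
ee_rot: [-179.7, -0.1, 94.8]
force: [-7.5, 1.8, 13.5]
gripper_width: 14.8
gripper_force: 55.0
```

Request:
step_arm(
  plan=[0, 1.13, -0.38, 0, 0, 0, 0, 1.16, -0.3, 0, 0, 0, 0, 1.17, -0.21, 0, 0, 0, 0, 1.19, -0.12, 0, 0, 0, 0, 1.19, -0.04, 0, 0, 0],
)

```text
time_s: 71.42
ee_pos: [593.2, -27.2, 178.3]
ee_rot: [-179.8, -0.0, 94.8]
force: [-1.6, 0.6, -2.3]
gripper_width: 14.8
gripper_force: 55.0
```

Request:
step_arm(
  plan=[0, 1.19, 0.05, 0, 0, 0, 0, 1.19, 0.14, 0, 0, 0, 0, 1.17, 0.22, 0, 0, 0, 0, 1.15, 0.31, 0, 0, 0, 0, 1.13, 0.39, 0, 0, 0],
)

```text
time_s: 71.83
ee_pos: [652.5, -22.6, 166.8]
ee_rot: [-179.9, -0.0, 94.8]
force: [-4.0, 0.0, 1.4]
gripper_width: 15.1
gripper_force: 55.0
```

Request:
step_arm(
  plan=[0, 0.9, 0.4, 0, 0, 0, 0, 0, 0, 0, 0, 0, 0, 0, 0, 0, 0, 0],
)

```text
time_s: 72.08
ee_pos: [662.6, -21.8, 162.1]
ee_rot: [179.9, 0.0, 94.8]
force: [-0.7, -0.9, -0.4]
gripper_width: 14.9
gripper_force: 55.0
```

Request:
step_arm(
  plan=[0, 0, 0, 0, 0, 0, 0, 0, 0, 0, 0, 0, 0, 0, 0, 0, 0, 0, 0, 0, -3.5, 0, 0, 0, 0, 0, -4, 0, 0, 0],
  hand=5.0,
  newtons=20,
)

```text
time_s: 72.5
ee_pos: [659.8, -21.6, 235.3]
ee_rot: [-179.6, -0.1, 94.8]
force: [2.2, 0.3, 0.9]
gripper_width: 45.2
gripper_force: 0.0
```

Request:
step_arm(
  plan=[0.56, -3.15, 0, 0, 0, 0, 0.56, -3.15, 0, 0, 0, 0, 0.56, -3.15, 0, 0, 0, 0, 0.56, -3.15, 0, 0, 0, 0, 0.56, -3.15, 0, 0, 0, 0],
)

```text
time_s: 72.92
ee_pos: [500.9, -6.9, 238.0]
ee_rot: [179.9, -0.0, 94.8]
force: [0.3, 0.3, -0.5]
gripper_width: 50.1
gripper_force: 0.0
```

Request:
step_arm(
  plan=[0, 0, 0, 0, 0, -0.124, 0, 0, 0, 0, 0, -0.124, 0, 0, 0, 0, 0, -0.124, 0, 0, 0, 0, 0, -0.124, 0, 0, 0, 0, 0, -0.124],
  hand=7.0,
)

```text
time_s: 73.33
ee_pos: [502.3, -7.0, 238.2]
ee_rot: [179.9, 0.0, 130.7]
force: [0.2, 1.2, -0.9]
gripper_width: 69.9
gripper_force: 0.0
```

Request:
step_arm(
  plan=[0, 0, 0, 0, 0, -0.124, 0, 0, 0, 0, 0, -0.124, 0, 0, 0, 0, 0, -0.124, 0, 0, 0, 0, 0, -0.124, 0, 0, 0, 0, 0, -0.124],
)

```text
time_s: 73.75
ee_pos: [502.4, -7.0, 238.1]
ee_rot: [180.0, 0.1, 166.2]
force: [-0.3, -0.5, -0.3]
gripper_width: 70.5
gripper_force: 0.0
```

Request:
step_arm(
  plan=[0, 0, 0, 0, 0, -0.124, 0, 0, 0, 0, 0, -0.124, 0, 0, 0, 0, 0, 0, 0, 0, 0, 0, 0, 0],
)

```text
time_s: 74.08
ee_pos: [502.4, -7.0, 238.0]
ee_rot: [180.0, 0.1, 179.9]
force: [0.5, 0.3, 0.4]
gripper_width: 69.9
gripper_force: 0.0
```

Request:
step_arm(
  plan=[0.1, 0, 4, 0, 0, 0, 0, 0, 4, 0, 0, 0, 0, 0, 4, 0, 0, 0, 0, 0, 3, 0, 0, 0, 0, 0, 2, 0, 0, 0],
)

```text
time_s: 74.5
ee_pos: [499.4, -7.0, 64.8]
ee_rot: [180.0, -0.2, 179.9]
force: [-0.2, -0.6, 0.3]
gripper_width: 70.1
gripper_force: 0.0
```

Request:
step_arm(
  plan=[0, 0, 1, 0, 0, 0, 0, 0, 0.8, 0, 0, 0, 0, 0, 0.7, 0, 0, 0, 0, 0, 0.4, 0, 0, 0, 0, 0, 0, 0, 0, 0],
)

```text
time_s: 74.92
ee_pos: [501.8, -7.1, 38.9]
ee_rot: [180.0, 0.0, -180.0]
force: [0.1, -0.8, 0.7]
gripper_width: 70.1
gripper_force: 0.0
```

Request:
step_arm(
  plan=[0, 0, 0.25, 0, 0, 0, 0, 0, 0, 0, 0, 0, 0, 0, 0, 0, 0, 0, 0, 0, 0, 0, 0, 0],
)

```text
time_s: 75.25
ee_pos: [501.9, -7.1, 36.7]
ee_rot: [180.0, 0.1, -179.9]
force: [-0.3, 0.1, 0.5]
gripper_width: 70.1
gripper_force: 0.0
```

Request:
step_arm(
  plan=[0, 0, 0, 0, 0, 0, 0, 0, 0, 0, 0, 0, 0, 0, 0, 0, 0, 0, 0, 0, 0, 0, 0, 0, 0, 0, 0, 0, 0, 0],
  hand=4.8,
  newtons=20,
)

```text
time_s: 75.67
ee_pos: [501.6, -7.1, 36.4]
ee_rot: [180.0, 0.0, -179.9]
force: [-0.7, 0.0, 1.5]
gripper_width: 52.7
gripper_force: 20.0
```

Request:
step_arm(
  plan=[0, 0, -2, 0, 0, 0, 0, 0, -3, 0, 0, 0, 0, 0, -3, 0, 0, 0, 0, 0, 0, 0, 0, 0],
)

```text
time_s: 76.0
ee_pos: [505.3, -7.3, 121.3]
ee_rot: [-180.0, 0.6, -179.9]
force: [0.8, -0.3, -0.9]
gripper_width: 52.9
gripper_force: 20.0
```

Request:
step_arm(
  plan=[0.87, -2.74, 0, 0, 0, 0, 0.87, -2.74, 0, 0, 0, 0, 0.87, -2.74, 0, 0, 0, 0, 0.87, -2.74, 0, 0, 0, 0, 0.87, -2.74, 0, 0, 0, 0],
)

```text
time_s: 76.42
ee_pos: [457.2, -145.1, 115.6]
ee_rot: [180.0, -0.0, -179.9]
force: [1.1, 0.1, -1.9]
gripper_width: 52.2
gripper_force: 20.0
```

Request:
step_arm(
  plan=[0.87, -2.74, 0, 0, 0, 0, 0.87, -2.74, 0, 0, 0, 0, 0.87, -2.74, 0, 0, 0, 0, 0, 0, 3, 0, 0, 0, 0, 0, 3, 0, 0, 0],
)

```text
time_s: 76.83
ee_pos: [432.9, -228.7, 56.4]
ee_rot: [-179.9, 0.2, 179.9]
force: [0.1, 0.5, -1.2]
gripper_width: 52.2
gripper_force: 20.0
```

Request:
step_arm(
  plan=[0, 0, 2, 0, 0, 0, 0, 0, 1.5, 0, 0, 0, 0, 0, 1, 0, 0, 0, 0, 0, 0, 0, 0, 0, 0, 0, 0, 0, 0, 0],
)

```text
time_s: 77.25
ee_pos: [431.6, -226.1, 10.5]
ee_rot: [179.9, -0.1, -179.9]
force: [-0.2, -0.1, -0.5]
gripper_width: 52.5
gripper_force: 20.0
```

Request:
step_arm(
  plan=[0, 0, 0, 0, 0, 0, 0, 0, 0, 0, 0, 0],
)

```text
time_s: 77.42
ee_pos: [432.8, -226.7, 11.9]
ee_rot: [-180.0, 0.1, -179.9]
force: [1.0, -0.1, -1.0]
gripper_width: 53.1
gripper_force: 20.0
```

Request:
step_arm(
  plan=[0, 0, 0.6, 0, 0, 0, 0, 0, 0.55, 0, 0, 0, 0, 0, 0, 0, 0, 0, 0, 0, 0, 0, 0, 0],
)

```text
time_s: 77.75
ee_pos: [431.9, -226.2, -0.6]
ee_rot: [180.0, -0.0, -179.9]
force: [-0.0, -0.0, -0.1]
gripper_width: 52.8
gripper_force: 20.0
```

Request:
step_arm(
  plan=[0, 0, 0, 0, 0, 0, 0, 0, 0, 0, 0, 0, 0, 0, 0, 0, 0, 0, 0, 0, 0, 0, 0, 0],
  hand=7.0,
)

```text
time_s: 78.08
ee_pos: [432.3, -226.4, -0.1]
ee_rot: [-180.0, 0.0, -179.9]
force: [0.1, -0.2, -0.5]
gripper_width: 69.6
gripper_force: 0.0
```

Request:
step_arm(
  plan=[0, 0, -1, 0, 0, 0, 0, 0, -3, 0, 0, 0, 0, 0, -4, 0, 0, 0, 0, 0, -4, 0, 0, 0, 0, 0, -4, 0, 0, 0],
)

```text
time_s: 78.5
ee_pos: [431.7, -226.1, 161.5]
ee_rot: [180.0, -0.0, -179.9]
force: [0.4, -1.0, -0.1]
gripper_width: 70.0
gripper_force: 0.0
```

Request:
step_arm(
  plan=[0, 4, -1, 0, 0, 0, 0, 4, -1, 0, 0, 0, 0, 4, 0, 0, 0, 0, 0, 4, 0, 0, 0, 0, 0, 4, 0, 0, 0, 0],
)

```text
time_s: 78.92
ee_pos: [431.6, -24.8, 180.3]
ee_rot: [180.0, 0.1, -180.0]
force: [0.2, 0.7, 0.5]
gripper_width: 69.9
gripper_force: 0.0
```

Request:
step_arm(
  plan=[0, 4, 0, 0, 0, 0, 0, 4, 0, 0, 0, 0, 0, 4, 0, 0, 0, 0, 0, 4, 0, 0, 0, 0, 0, 4, 0, 0, 0, 0],
)

```text
time_s: 79.33
ee_pos: [431.1, 175.5, 180.0]
ee_rot: [180.0, 0.0, -179.9]
force: [0.1, -0.2, -0.7]
gripper_width: 69.6
gripper_force: 0.0
```

Request:
step_arm(
  plan=[0, 0, 0, 0, 0, 0, 0, 0, 0, 0, 0, 0, 0, 0, 0, 0, 0, 0],
)

```text
time_s: 79.58
ee_pos: [431.3, 173.2, 179.6]
ee_rot: [-180.0, -0.0, -179.9]
force: [0.3, -0.2, -0.3]
gripper_width: 69.9
gripper_force: 0.0
```

Run:
```python
from h import *
f=viewer.grab_frame("top"); g=viewer.grab_frame("scene")
show("tray top",badges(f,17,(360,660,-300,-180))[:4]); show("tray sc",badges(g,17,(360,660,-300,-180))[:4])
a=f["img"][170:330,280:440]; b=g["img"][200:360,260:420]
cv2.imwrite("pics/fin.png",cv2.cvtColor(cv2.resize(np.hstack([a,b]),(800,400),interpolation=cv2.INTER_CUBIC),cv2.COLOR_RGB2BGR))
```

```text
tray top [ 432.1 -227.5] [ 431.7 -227.9] [53.5 54.6] 46.3 2302
tray top [ 590.8 -243.2] [ 590.8 -243.1] [50.4 51.3] 66.8 2064
tray top [ 509.8 -234.6] [ 510.  -234.5] [48. 48.] 90.0 1850
tray sc [ 510.  -236.5] [ 510.1 -236.7] [47.5 47.4] 36.9 1792
tray sc [ 432.2 -228. ] [ 432.3 -227.9] [46.3 46.4] 54.2 1740
tray sc [ 590.4 -244.9] [ 590.4 -244.6] [46.3 45.3] 45.0 1663
```

View pics/fin.png

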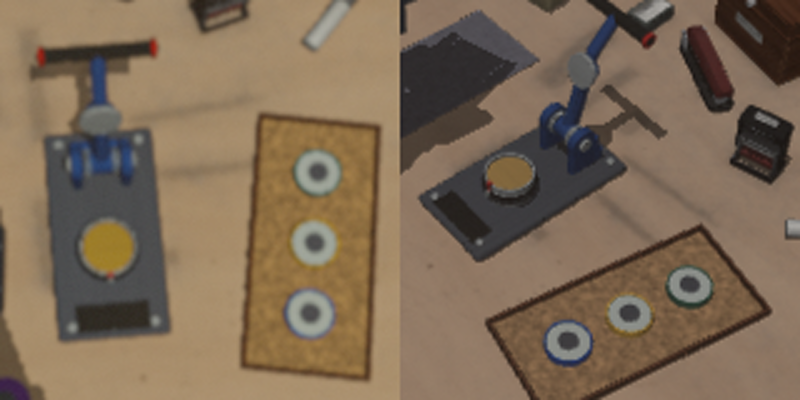

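The final picture shows all three badges flat in the tray, at left-panel (317,172), (314,242) and (310,313). The lever is open at left-panel (97,48), the ring line is under the red mark at (110,275), and the die is empty. I'm handing in.

```bash
python3 -c "
from workcell import env
print(env.job_done())"
```

```text
the job is handed in; nothing more can be done
None
```

The depth ring is set to the red mark, all three badges (green, yellow, blue) are pressed and lying flat in the tray, the lever stands open, and the job is handed in at about 80 s of robot time; no verdict came back.

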